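Hang a chip bin from an S-hook on a presetting bench rail

TASK

Lift the S-hook off its little stand and hang it on the sleeved rail so that it sits right down in the gap in the sleeve, on the bare rod; feel for the gap by sliding the hook gently along the sleeve, and never press on the rail with more than 25 N. Then hang the blue chip bin by its wire handle from the hook's lower curl and leave it hanging still, level and free. Leave the other things on the bench where they are.

Things in the scene. Friction and masses are not known exactly. Their poses are not given: they have to be found in the camera images.
- rail: Fixed rail between two grey posts. Origin on the rod's axis midway between them, 235 mm above the bench; y along the rail, z up, x level across it, pointing away from the robot. A brass rod of 8 mm diameter runs the whole way, inside a rigid black sleeve of 16 mm diameter that covers it from post to post but for one gap 14 mm wide, where the bare rod shows.
- rail_mid (a point): Same point and axes as body rail. The sleeve's gap has its middle anywhere within 35 mm of this point, either way along y; it is NOT measured: it must be seen or felt. A hook on the sleeve rides 4 mm higher than in the gap.
- rail_foot (a point): Point on the bench under the rail's middle. The posts stand at y = +-135 mm (22 mm wide in y, 30 mm deep in x) and end 12 mm above the rod's axis; a base plate 12 mm high, 50 mm deep in x, joins them, with 16 mm high feet 60 x 50 mm.
- hook: Loose steel S-hook of 8 mm wire, 120 g, in its x-z plane, z up, hanging on its stand at the start. Origin: centre of the upper curl. Curls 38 mm across (wire centre line), 30 mm inside, centres 70 mm apart. Slanting shank from (x, z) = (-16, -10) to (16, -60) mm. Hung on the bare rod the origin is 11 mm below the rod's axis; on the sleeve 7 mm below.
- upper_curl (a point): Centre of the hook's upper curl, the hook's origin (hook axes). The mouth of this curl opens downwards on the +x side; the wire's tip ends at x = +19 mm, z = 0, so the rail must come in from below on the +x side, under the tip.
- lower_curl (a point): Centre of the hook's lower curl, 70 mm under the upper one (hook axes). The mouth of this curl opens upwards on the -x side, its tip at x = -19 mm level with this point. A hung bin's wire rests in the curl's bottom, 11 mm below this point.
- hook_grip (a point): Centre of the hook's red grip tab, 46 mm above the upper curl's centre (hook axes). The tab is 28 mm in x, 10 mm thick in y and reaches from 21 to 63 mm above the curl's centre; made to be pinched across y.
- stand: Fixed stand: origin under its centre on the bench, z up, y along its rod (8 mm thick, axis 128 mm up) between two green cheeks 56 mm apart that end 6 mm above the rod's axis. Base 110 x 90 x 12 mm. The hook hangs on it with x along the stand's x; to take it off: lift 25 mm, draw it 35 mm towards its -x while rising 12 mm more, then up.
- bin: Loose blue chip bin, 110 (x) x 80 (y) x 45 (z) mm, 4 mm walls, 200 to 420 g, origin under the middle of its floor, z up. A rigid wire handle (8 mm wire) arches over it in the y-z plane: uprights at y = +-37 mm, 80 mm high, then sloping to a peak 90 mm up at y = 0, over the bin's centre of mass. Hung, its floor is about 53 mm above the bench.
- bail_mid (a point): Peak of the bin's wire handle, on the wire's centre line, at (-2, 0, 90) mm in the bin (bin axes).
- bin_grip (a point): Centre of the bin's grip tab, at (-85, 0, 50) mm in the bin (bin axes). The red tab juts from the -x end: x from -101 to -55 mm, 10 mm thick in y, z from 30 to 60 mm; made to be pinched across y.
- holder_a: Bystander, to be left alone: steel tool holder, 62 mm across, 100 mm tall; origin under its centre
- holder_b: Bystander, to be left alone: dark tool holder, 62 mm across, 100 mm tall; origin under its centre
- ring_gauge: Bystander, to be left alone: steel ring, 70 mm across, 20 mm high; origin under its centre
- wrench: Bystander, to be left alone: wrench lying flat, about 180 mm long; origin under its centre
- jar: Bystander, to be left alone: white jar, 60 mm across, 70 mm tall; origin under its centre
- cup: Bystander, to be left alone: green metal cup, 72 mm across, 80 mm tall; origin under its centre
- setting_block: Bystander, to be left alone: brass block 50 x 30 x 35 mm; origin under its centre
Mind the look-alikes: they are no part of the job. What is shaped like the hook but green is not meant.

How it is judged:
On the way, in this order (a step that is already met when the one before it is completed fails the run):
1. the hook hangs on the bare rod in the gap of the sleeve (z of upper_curl in the frame of rail between -0.0135 and -0.0093 m and x of upper_curl in the frame of rail between -0.008 and 0.008 m and y of upper_curl in the frame of rail between -0.045 and 0.045 m and contact force between hook and rail above 0.3 N), for 0.3 s.
2. the bin hangs by its wire handle in the hook's lower curl (x of bail_mid in the frame of lower_curl between -0.013 and 0.013 m and z of bail_mid in the frame of lower_curl between -0.016 and -0.004 m and y of bail_mid in the frame of lower_curl between -0.02 and 0.02 m and contact force between bin and hook above 1 N), for 0.3 s.
At the end, for the whole second after the job is handed in: Hook on the bare rod in the gap (curl centre 9.3-13.5 mm below its axis, within 8 mm across, 45 mm of the middle); bin handle in the lower curl (within 13 mm in x, 20 mm in y, 4-16 mm below its centre, over 1 N), bin 35 mm up, tilt under 0.25 rad, under 0.06 m/s, clear of rail and posts (all of step 1 and all of step 2 and height (world z) of bin above 0.035 m and angle between bin's own z axis and vertical below 0.25 rad and linear speed of bin below 0.06 m/s and contact force between bin and rail below 0.3 N); the robot touches nothing.
It fails at once if something presses on the rail, its sleeve or posts with more than 25 N (contact force between rail and anything else above 25 N).
It fails at once if a bystander is moved by more than 20 mm (distance of any of holder_a, holder_b, ring_gauge, wrench, jar, cup, setting_block from where it was at the start of the episode above 0.02 m).
It also fails if it takes over 72 s, if anything falls off the work surface, if the arm or the gripper's body presses on something with over 40 N, if the wrist force passes 120 N, or if a joint passes its speed limit or range.

ROBOT

A 6-joint arm with a two-finger parallel gripper is mounted at the origin on the work surface. World frame = base frame: x ahead of the robot, y to its left, z up, the work surface at z = 0. Lengths are in m, angles in rad, forces in N, time in s.
With the tool pointing down it reaches from about 0.325 to 0.775 m from the base axis. Payload 9.3 kg.
Tool frame: the origin (TCP) lies midway between the tips of the shut fingers; the grasp point (between the pads) lies 19 mm behind it (ctrl.grasp_offset is the distance from the TCP to the grasp point, in m); z points along the fingers, y is the direction in which the jaws open and shut (so a half turn about z gives the same grasp; the last joint's range is limited). The gripper opens to 85 mm and grips with 20 to 120 N. Pads are 22 mm wide; open, the fingers measure 114 mm over their backs; the gripper's body (76 mm by 85 mm) begins 54 mm behind the grasp point. The pads swing forward as they close: fully open they stand 13 mm farther back than shut.
Start: joints at [1.007, 0.259, 0.021, 1.334, 0, 1.418], TCP at [0.22, 0.504, 0.231] pointing down, gripper open.
Joint ranges: [-3.04, 3.04], [-0.91, 1.82], [-1.04, 1.36], [-1.92, 1.95], [-1.52, 1.45], [-3.14, 3.14]. Speed limits (rad/s): [2.22, 2.22, 2.79, 3.14, 3.14, 3.14].

INTERFACE

Orientations are given as [roll, pitch, yaw] about the fixed x, y, z axes, in that order (R = Rz(yaw) Ry(pitch) Rx(roll)).
In Python, from workcell import ctrl gives the robot as it stands.
- The arm moves only by the tool send_rows, never from a script. Its argument "targets" is a list of rows, each an object of numbers: "tx", "ty", "tz": the shift along the tool's x, y, z in units of 250 mm (1.0 is 250 mm); "ax", "ay", "az": the turn, a rotation vector about the tool's x, y, z in units of 0.5 rad (1.0 is 0.5 rad); "jaw": the gripper command: -1 is fully open, 1 is shut, values between are in proportion. A call has 1 to 20 rows; each row is the pose to reach, as a shift and turn from the pose commanded when the call began, along the tool's axes at that moment; what a row does not reach only later rows make up. A row lasts 1/8 s, in which the tool goes at most 62.5 mm and 10.7 degrees, less where a joint would pass 70% of its speed; a pose out of reach is approached as far as the arm can. A call with a number of a shift or a turn outside -1 to 1 is refused whole. A call with a gripper value outside its range is refused whole. The fingers move at their own pace and stop on an object; "squeeze" is the grip in N (left out, the last holds). Time passes only in rows, so rows that repeat a pose let the fingers close. It gives the time, the measured TCP pose, the force and the opening at its end, in the units of the state.
- ctrl.observe(): the state, without advancing time (a new reading comes with each control period).
- ctrl.grab_frame(name): name is "side" or "top" or "wrist"; returns (picture, depth): 400x640x3 uint8, red, green, blue; 400x640 float32, m along the optical axis (not along the pixel's ray), 0 where there is no reading.
- ctrl.calibration(name): a dict with "fx", "fy", "cx", "cy" (pixels), "D" ([k1, k2, p1, p2, k3] as OpenCV has them; the pictures are not rectified), "origin" and "attitude" of the camera in the world. Camera axes: x right, y up, looking along -z (the intrinsics and any distortion apply to the point x, -y, -z); pixel columns grow to the right and rows downward; lengths in m; the calibration is good to about 2 mm. A picture is of the moment at which its call begins: read the wrist's pose just before it. calibration takes no time and is no camera call; for the wrist camera it gives the pose at the moment of the call.
- ctrl.finish_job(): hands the job in, once; it reports no verdict.
Trained networks look in the newest picture that a camera, given by its name, has taken for a name from the list of things; names that differ only in an ending like _2 or _b are one class to them, and where a whole thing is asked for, a point or a joint stands for the part that bears it (a point fixed in the world has none). Each returns a list of dicts, best first, with "score" (0 to 1); they miss things now and then, are a little off and sometimes report something else, mostly with a low value. They report only what shows in the picture. A call takes as long as a camera call. They do not tell look-alikes from the thing itself.
- ctrl.cut_out(camera, name): "pixels" (400x640 bool, what is visible of it) and "location" ([column, row] in pixels, amid what is visible of it).
- ctrl.mark_of(camera, name): "location" ([column, row] in pixels: a listed point, or the origin of a listed thing).
The state is a dict: "clock": time; "joints": joint angles; "qvel": joint speeds; "effort": joint torques, N m; "tool_pos": TCP position; "eef_rot": TCP orientation; "force": force on the tool from outside, world axes, zero at the start; "torque": the same for the moment, N m; "gripper_width": finger opening in m.
Only numpy, scipy, OpenCV 4.12 (cv2) and the standard library are available. Lean on these libraries where they do the work, as an engineer would, in place of code of your own. Each camera call takes 0.05 s, during which the arm holds its last target.

## Working session

There is one attempt and no reset: what is moved stays moved. The work goes in short steps, Python scripts to look and compute and a tool call to move; the robot and the scene stay as the last step left them, time stands still between calls to the robot, and variables do not carry over. Pictures are saved under pics/ and viewed, and the job is handed in when it is done.

Besides the shell and the picture viewer there is one more tool, called after "Emit:" as name(argument=value, ...), one argument or row to a line, values as JSON. send_rows: Moves the arm, as the interface text tells. Its arguments: {"type":"object","properties":{"targets":{"type":"array"},"squeeze":{"type":"number"}},"required":["targets"]}

```bash
ls; mkdir -p pics; cat > h.py <<'E'
import numpy as np, cv2
from scipy.spatial.transform import Rotation as R
from workcell import ctrl
def calib(n):
    c=ctrl.calibration(n);K=np.array([[c['fx'],0,c['cx']],[0,c['fy'],c['cy']],[0,0,1.]])
    a=np.array(c['attitude'],float)
    Rm=a if a.shape==(3,3) else R.from_euler('xyz',a).as_matrix()
    return K,np.array(c['D'],float),np.array(c['origin'],float),Rm
def ray(cal,uv):
    K,D,o,Rm=cal
    p=cv2.undistortPoints(np.array(uv,float).reshape(-1,1,2),K,D).reshape(-1,2)
    return np.c_[p[:,0],-p[:,1],-np.ones(len(p))]
def world(cal,uv,d):
    return cal[2]+(ray(cal,uv)*np.array(d).reshape(-1,1))@cal[3].T
def atz(cal,uv,z):
    r=ray(cal,uv)@cal[3].T
    return cal[2]+r*((z-cal[2][2])/r[:,2])[:,None]
def proj(cal,P):
    K,D,o,Rm=cal
    q=(np.array(P,float).reshape(-1,3)-o)@Rm; q=q*[1,-1,-1]
    return cv2.projectPoints(q,np.zeros(3),np.zeros(3),K,D)[0].reshape(-1,2)
def tri(c1,u1,c2,u2):
    A=[];b=[];
    M=np.zeros((3,3));v=np.zeros(3)
    for c,u in((c1,u1),(c2,u2)):
        r=(ray(c,[u])@c[3].T)[0];r/=np.linalg.norm(r);P=np.eye(3)-np.outer(r,r);M+=P;v+=P@c[2]
    return np.linalg.solve(M,v)
def save(n,im,s=1):
    cv2.imwrite('pics/'+n,cv2.resize(cv2.cvtColor(im,cv2.COLOR_RGB2BGR),None,fx=s,fy=s,interpolation=cv2.INTER_CUBIC))
E
python3 - <<'E'
from h import *
s=ctrl.observe();print(s);print(ctrl.calibration('side'),ctrl.calibration('top'),ctrl.calibration('wrist'))
for n in('side','top','wrist'):
    im,d=ctrl.grab_frame(n);save(n+'0.png',im);np.savez('/tmp/'+n+'0.npz',im=im,d=d)
    for t in ['hook','hook_grip','upper_curl','lower_curl','stand','rail','rail_mid','bin','bin_grip','bail_mid']:
        print(n,t,[(np.round(x['location'],1).tolist(),round(x['score'],2)) for x in ctrl.mark_of(n,t)[:3]])
E
```

```text
pics
{'clock': 0.0, 'joints': array([1.00741302e+00, 2.59171594e-01, 2.07566971e-02, 1.33368119e+00,
       1.12695044e-05, 1.41821050e+00]), 'qvel': array([-8.55330318e-04,  2.34352541e-04, -3.02565024e-04,  1.01855040e-03,
       -1.54201321e-05, -9.17484197e-05]), 'effort': array([-1.10061264e-03, -5.55643594e+01,  3.44534004e+01,  1.36320663e-02,
       -1.69450595e-04,  5.17947541e-06]), 'tool_pos': array([0.21948179, 0.5040072 , 0.23067536]), 'eef_rot': array([-3.14030971e+00, -2.08694634e-04,  2.73079503e+00]), 'force': array([ 0.41644658, -0.3285526 ,  0.31528814]), 'torque': array([-0.02930192, -0.013553  , -0.00269617]), 'gripper_width': 0.08542164722391626}
{'fx': 518.5252521887279, 'fy': 518.5252521887279, 'cx': 316.02807399513586, 'cy': 196.41891318170698, 'D': array([-0.07626825,  0.        ,  0.        ,  0.        ,  0.        ]), 'origin': array([ 0.00724037, -0.62552121,  1.15694344]), 'attitude': array([ 0.67422628,  0.01754928, -0.81440382])} {'fx': 474.5832391600075, 'fy': 474.5832391600075, 'cx': 323.1744320947421, 'cy': 203.99913991686313, 'D': array([-0.114396
[... 1282 characters left out ...]
, 260.0], 0.66), ([420.2, 241.8], 0.59), ([291.1, 209.2], 0.46)]
top lower_curl [([459.8, 256.6], 0.69), ([416.2, 244.5], 0.61), ([380.9, 246.9], 0.44)]
top stand [([414.3, 245.3], 0.62), ([187.7, 238.8], 0.6), ([409.6, 176.8], 0.37)]
top rail [([291.6, 208.6], 0.63)]
top rail_mid [([295.6, 210.6], 0.73), ([201.0, 236.4], 0.23), ([411.0, 177.8], 0.19)]
top bin [([198.5, 235.1], 0.95)]
top bin_grip [([199.2, 267.1], 0.92), ([418.2, 243.3], 0.32)]
top bail_mid [([188.8, 234.6], 0.68)]
wrist hook []
wrist hook_grip []
wrist upper_curl [([159.9, 365.1], 0.44)]
wrist lower_curl []
wrist stand []
wrist rail []
wrist rail_mid []
wrist bin []
wrist bin_grip [([259.0, 342.9], 0.82)]
wrist bail_mid []
```

View pics/side0.png

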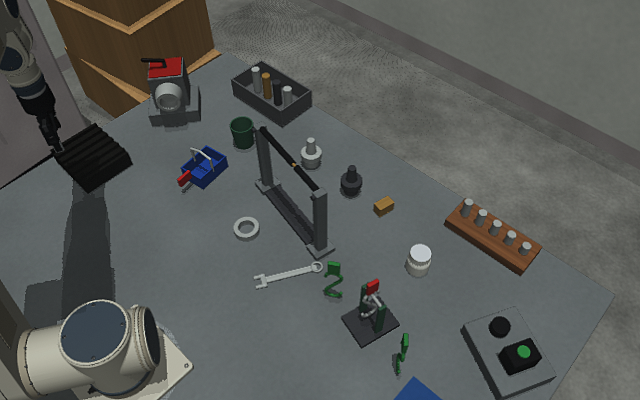

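View pics/top0.png

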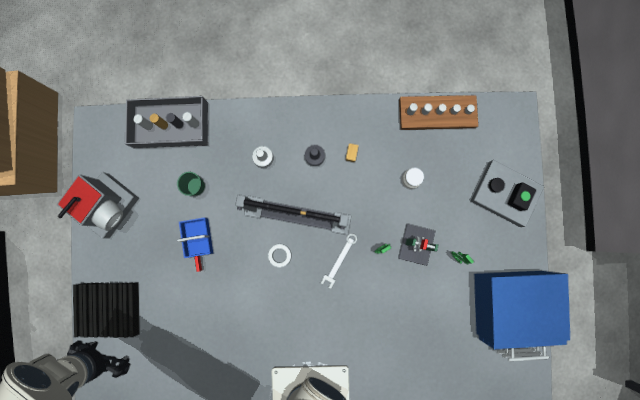

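```bash
python3 - <<'E'
from h import *
s=np.load('/tmp/side0.npz')['im'];t=np.load('/tmp/top0.npz')['im']
save('s_hooks.png',s[230:400,300:460],4);save('s_rail.png',s[80:240,150:360],3.7);save('t_hooks.png',t[200:300,360:500],5.5);save('t_rail.png',t[150:290,160:340],4)
E
```

```text
(no output)
```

View pics/s_hooks.png

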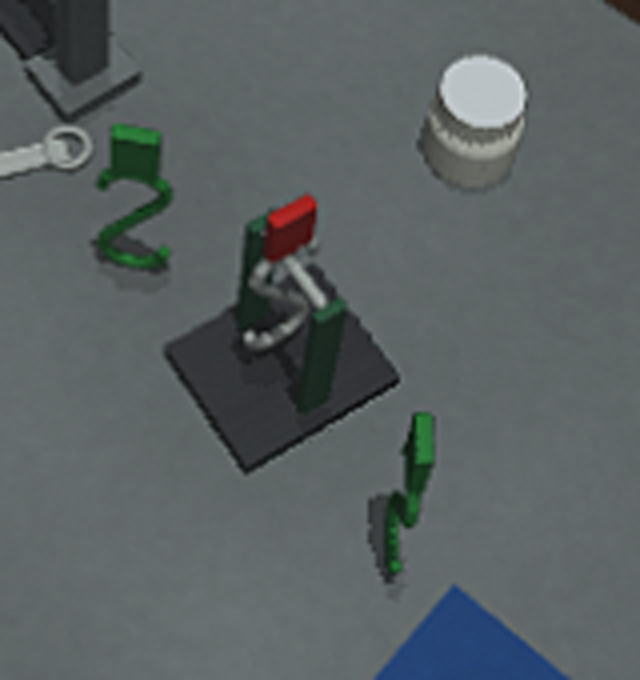

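View pics/s_rail.png

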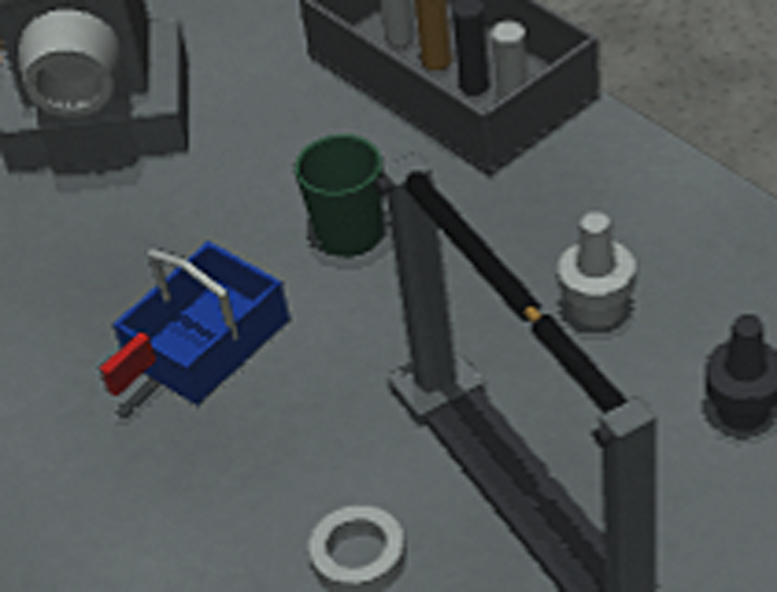

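View pics/t_hooks.png

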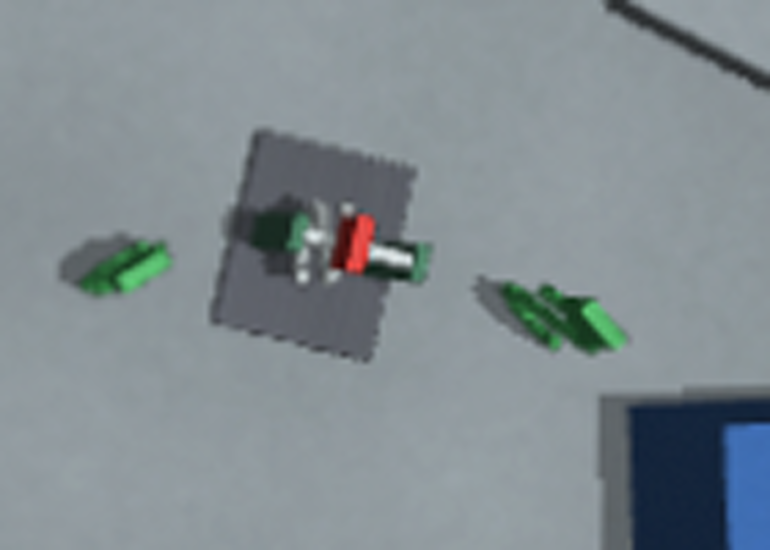

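View pics/t_rail.png

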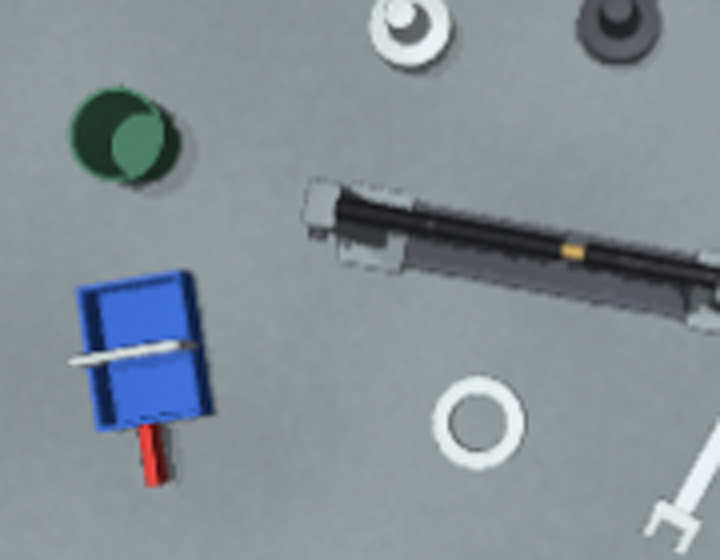

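The hook-shaped candidates in the side picture are green at (334,280), steel with a red tab on the stand at (372,290), and green at (402,352). Only the middle one is steel and hangs on the stand, as the enlarged crop shows, so that is the one. The brass gap shows at about top (303,213) and side (294,165). Next I'll measure the poses.

```bash
cat > meas.py <<'E'
from h import *
top=calib('top');side=calib('side')
T=lambda x,y,s,ox,oy:(ox+(x+.5)/s-.5,oy+(y+.5)/s-.5)
print('stand base corners')
sc=[T(x,y,5.5,360,200) for x,y in[(257,128),(417,168),(372,362),(212,322)]]
P=atz(top,sc,.012);print(P.round(4),P.mean(0).round(4),[np.linalg.norm(P[i]-P[(i+1)%4]).round(4) for i in range(4)])
e=(P[0]-P[3]+P[1]-P[2]);print('stand x yaw',np.arctan2(e[1],e[0]));e=(P[0]-P[1]+P[3]-P[2]);print('stand y yaw-90',np.arctan2(e[1],e[0])-np.pi/2)
sc=[T(x,y,4,300,230) for x,y in[(167,348),(232,318),(400,380),(333,425-0),(245,472)]]
print('side corners');sp=[T(x,y,4,300,230) for x,y in[(163,350),(400,380),(246,473)]];print(atz(side,sp,.012).round(4))
print('gap')
gt=T(573,252,4,160,150);gs=T(532,314,3.7,150,80)
print(atz(top,[gt],.239).round(4),atz(side,[gs],.236).round(4),tri(top,gt,side,gs).round(4))
E
python3 meas.py
python3 - <<'E'
from h import *
top=calib('top');side=calib('side')
t=np.load('/tmp/top0.npz');s=np.load('/tmp/side0.npz')
def red(im):
    im=im.astype(int);return ((im[...,0]>110)&(im[...,1]<70)&(im[...,2]<70)).astype(np.uint8)
for nm,c,f in(('top',top,t),('side',side,s)):
    n,l,st,ce=cv2.connectedComponentsWithStats(red(f['im']))
    for i in range(1,n):
        if st[i,4]>10:
            m=l==i;v,u=np.nonzero(m);d=f['d'][m];k=d>0
            w=world(c,np.c_[u,v][k],d[k]);print(nm,st[i],ce[i].round(1),np.median(w,0).round(4),w.min(0).round(3),w.max(0).round(3))
im=t['im'];save('t_rail2.png',im[185:240,230:360],6)
v=t['d'];print((v>0).mean())
# brass
im=t['im'].astype(int);b=(im[...,0]>im[...,2]+50)&(im[...,1]>im[...,2]+20)
n,l,st,ce=cv2.connectedComponentsWithStats(b.astype(np.uint8))
for i in range(1,n):
    if st[i,4]>4 and 230<ce[i][0]<360 and 185<ce[i][1]<240:print('brass',st[i],ce[i],atz(top,[ce[i]],.239))
im=s['im'].astype(int);b=(im[...,0]>im[...,2]+40)&(im[...,1]>im[...,2]+20)
n,l,st,ce=cv2.connectedComponentsWithStats(b.astype(np.uint8))
for i in range(1,n):
    if st[i,4]>4 and 255<ce[i][0]<330 and 120<ce[i][1]<190:print('brass side',st[i],ce[i],atz(side,[ce[i]],.238))
E
```

```text
stand base corners
[[ 0.5377 -0.3053  0.012 ]
 [ 0.5128 -0.3935  0.012 ]
 [ 0.4069 -0.3641  0.012 ]
 [ 0.4318 -0.2763  0.012 ]] [ 0.4723 -0.3348  0.012 ] [np.float64(0.0917), np.float64(0.1099), np.float64(0.0912), np.float64(0.1098)]
stand x yaw -0.2685890222792454
stand y yaw-90 -0.27543300644098156
side corners
[[ 0.4298 -0.2792  0.012 ]
 [ 0.5103 -0.3952  0.012 ]
 [ 0.4047 -0.3656  0.012 ]]
gap
[[ 0.5652 -0.0033  0.239 ]] [[ 0.5661 -0.0015  0.236 ]] [ 0.565  -0.0031  0.238 ]
top [ 59 177  42  46 889] [ 80.4 198.6] [0.6283 0.622  0.175 ] [0.56  0.564 0.167] [0.686 0.688 0.213]
top [195 256   3  12  22] [195.9 260. ] [0.4472 0.3251 0.0594] [0.424 0.321 0.054] [0.456 0.33  0.065]
side [148  57  33  21 383] [167.6  68.2] [0.6299 0.6147 0.1739] [ 0.562  0.562 -0.329] [1.024 1.284 0.18 ]
side [150  63  12   4  44] [155.1  64.4] [0.6119 0.6607 0.1725] [0.599 0.63  0.167] [0.627 0.678 0.19 ]
side [177 170  13  11  39] [182.9 175. ] [0.4333 0.3221 0.0591] [0.413 0.315 0.053] [0.456 0.329 0.065]
side [367 279  12   8  50] [372.5 282.4] [ 0.4749 -0.3266  0.1783] [ 0.463 -0.334  0.002] [ 0.574 -0.265  0.183]
0.99591796875
brass [300 211   6   4  17] [302.82352941 212.47058824] [[ 0.5655764  -0.00315341  0.239     ]]
brass side [292 163   4   4  11] [293.54545455 164.18181818] [[ 0.56579537 -0.00236264  0.238     ]]
```

View pics/t_rail2.png

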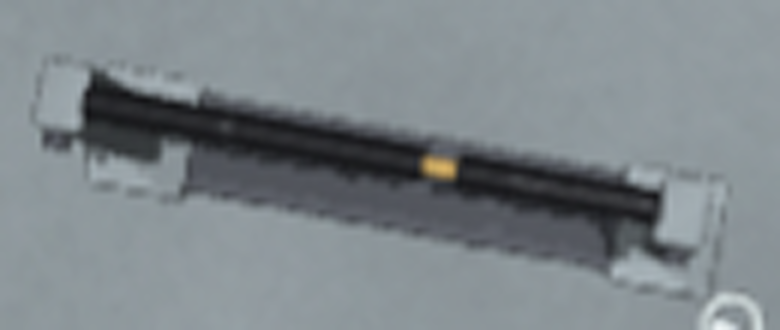

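```bash
cat > model.py <<'E'
from h import *
def Rz(a):return R.from_euler('z',a).as_matrix()
def box(x0,x1,y0,y1,z0,z1):
    c=np.array([[x,y,z] for x in(x0,x1) for y in(y0,y1) for z in(z0,z1)])
    return [c[[i,j]] for i in range(8) for j in range(i+1,8) if np.sum(c[i]!=c[j])==1]
a=np.linspace(0,np.pi,15);b=np.linspace(np.pi,2*np.pi,15)
UC=np.c_[19*np.cos(np.linspace(0,np.pi+.55,20)),0*np.arange(20),19*np.sin(np.linspace(0,np.pi+.55,20))]
LC=UC*[-1,1,-1]+[0,0,-70]
def scale(l):return [np.array(x)/1000. for x in l]
HOOK=scale([UC,np.array([[-16,0,-10],[16,0,-60]]),LC]+box(-14,14,-5,5,21,63))
BIN=scale(box(-55,55,-40,40,0,45)+box(-101,-55,-5,5,30,60)+[np.array([[-2,-37,20],[-2,-37,80],[-2,0,90],[-2,37,80],[-2,37,20]])])
RAIL=scale([np.array([[8,-124,0],[8,124,0]]),np.array([[-8,-124,0],[-8,124,0]])]+box(-15,15,-146,-124,-235,12)+box(-15,15,124,146,-235,12))
STAND=scale(box(-55,55,-45,45,0,12))
def draw(im,cal,model,o,Rm,roi,s,col=(255,255,0)):
    for l in model:
        p=(proj(cal,l@Rm.T+o)-roi[:2]+.5)*s
        cv2.polylines(im,[np.round(p*8).astype(np.int32)],False,col,1,cv2.LINE_AA,3)
def crop(im,roi,s):
    x,y,w,h=roi;return cv2.resize(im[y:y+h,x:x+w],None,fx=s,fy=s,interpolation=cv2.INTER_CUBIC)
E
cat > ov.py <<'E'
from model import *
top=calib('top');side=calib('side')
L=atz(top,[(230+64/6,185+96/6),(230+693/6,185+214/6)],.247);print('posts',L,np.linalg.norm(L[0]-L[1]))
e=L[0]-L[1];yaw=np.arctan2(e[1],e[0])-np.pi/2;m=L.mean(0);print('railyaw',yaw,m)
ry=yaw;ro=np.array([m[0],m[1],.235])
g=np.array([.565,-.003,.235]);print('gap in rail',(Rz(ry).T@(g-ro)))
# bin rim z .045 in top crop(160,150)x4
B=atz(top,[(160+x/4,150+y/4) for x,y in[(78,288),(188,270),(213,414),(99,431)]],.045)
print(B,[np.linalg.norm(B[i]-B[(i+1)%4]).round(4) for i in range(4)]);bo=B.mean(0);bo[2]=0
e=B[0]-B[3]+B[1]-B[2];by=np.arctan2(e[1],e[0]);e=B[0]-B[1]+B[3]-B[2];print('bin',bo,by,np.arctan2(e[1],e[0])-np.pi/2)
sy=-.272;so=np.array([.4723,-.3348,0]);ho=so+[0,0,.117]
for n,c in(('top',top),('side',side)):
    im=np.load(f'/tmp/{n}0.npz')['im']
    for k,roi,s in(('h',(370,205,80,70) if n=='top' else(330,265,80,85),8 if n=='top' else 7),('r',(230,185,130,55) if n=='top' else(240,110,110,160),6 if n=='top' else 3.7),('b',(165,205,70,80) if n=='top' else(165,130,80,80),7)):
        o=crop(im,roi,s)
        draw(o,c,HOOK,ho,Rz(sy),roi,s);draw(o,c,STAND,so,Rz(sy),roi,s,(0,255,255));draw(o,c,RAIL,ro,Rz(ry),roi,s);draw(o,c,BIN,bo,Rz(by),roi,s)
        save(f'ov_{n}_{k}.png',o)
E
python3 ov.py
```

```text
posts [[ 0.59901951  0.1548322   0.247     ]
 [ 0.54117292 -0.11128669  0.247     ]] 0.2723334167996138
railyaw -0.21404151550808193 [0.57009621 0.02177276 0.247     ]
gap in rail [ 0.00028209 -0.02528994  0.        ]
[[0.55839637 0.37812705 0.045     ]
 [0.56965004 0.2939308  0.045     ]
 [0.46189903 0.27657363 0.045     ]
 [0.45111852 0.36330694 0.045     ]] [np.float64(0.0849), np.float64(0.1091), np.float64(0.0874), np.float64(0.1083)]
bin [0.51026599 0.32798461 0.        ] 0.1485395323728085 0.12820096334166164
```

View pics/ov_top_h.png

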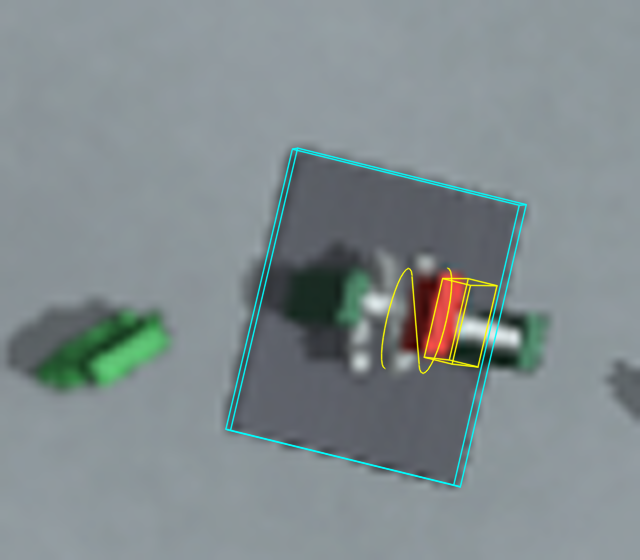

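View pics/ov_side_h.png

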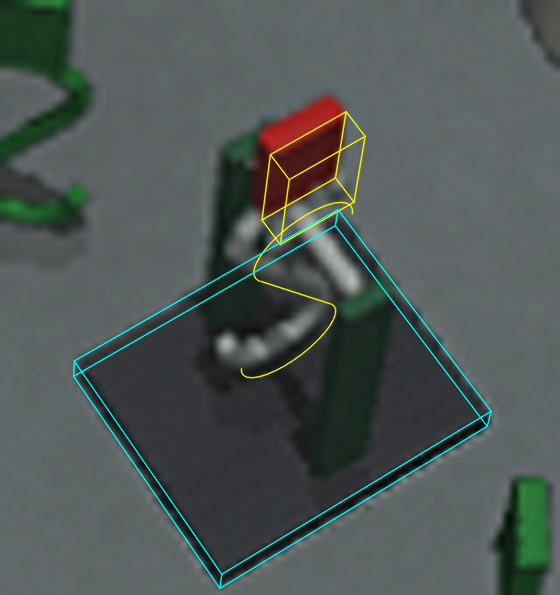

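View pics/ov_top_r.png

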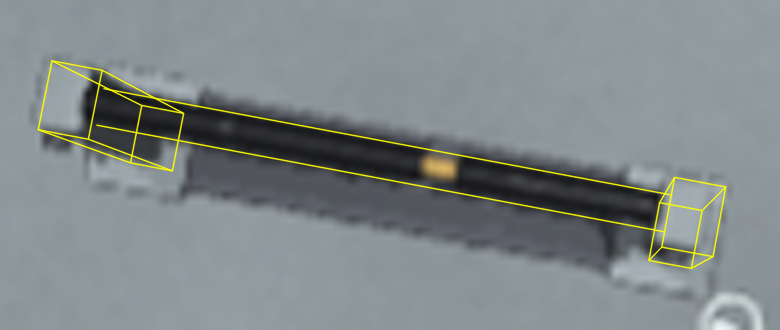

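View pics/ov_side_r.png

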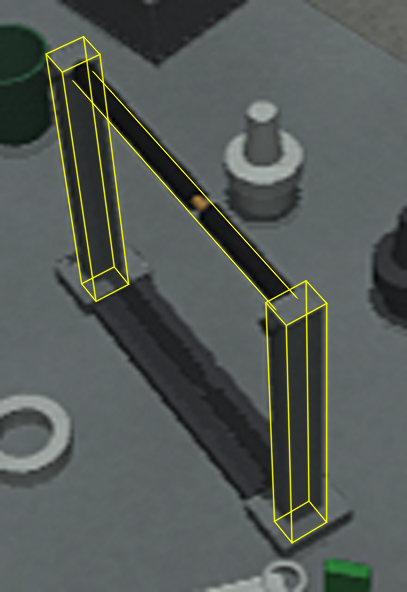

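View pics/ov_top_b.png

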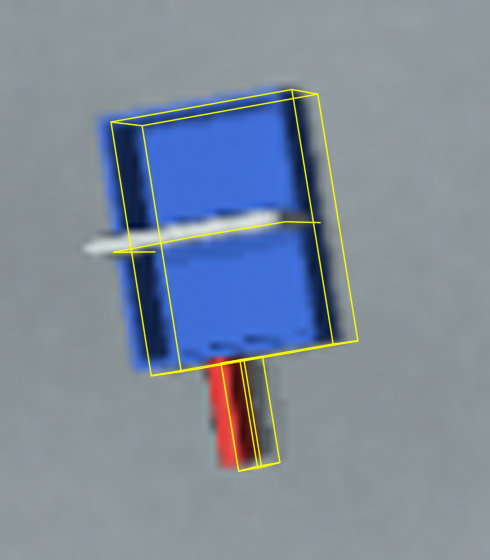

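View pics/ov_side_b.png

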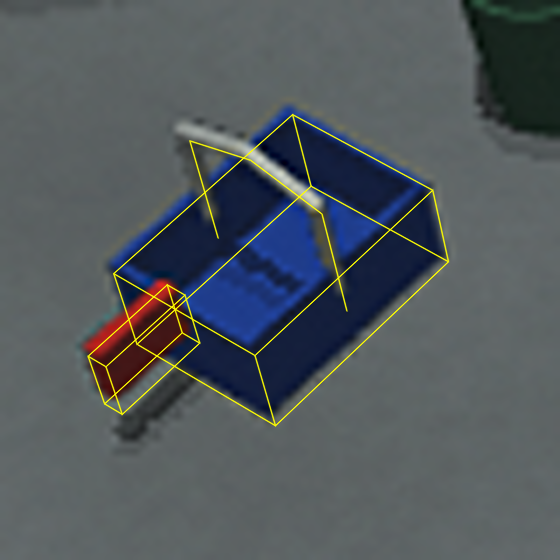

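```bash
cat > fit.py <<'E'
from model import *
from scipy.optimize import least_squares
top=calib('top');side=calib('side')
def fit(corr,x0,free_z=True):
    def res(x,full=False):
        o=np.array([x[0],x[1],x[2] if free_z else x0[2]]);r=[]
        for c,roi,s,pts in corr:
            for P,u in pts: r.append(proj(c,Rz(x[3])@(np.array(P)/1000)+o)[0]-(np.array(u)/s+roi[:2]-.5))
        r=np.array(r);return r if full else r.ravel()
    q=least_squares(res,x0,loss='soft_l1');print(q.x.round(4));print(res(q.x,True).round(1).tolist());return q.x
rt,rs=np.array((370,205)),np.array((330,265))
h=[(top,rt,8,[((14,5,63),(443,275)),((14,-5,63),(465,278)),((-14,5,63),(424,356)),((-14,-5,63),(445,360))]),
(side,rs,7,[((-14,5,63),(260,135)),((-14,-5,63),(275,150)),((14,5,63),(332,93)),((14,-5,63),(347,110))])]
print('hook');H=fit(h,[.4723,-.33,.117,-.27]);H2=fit(h,[.4723,-.33,.117,-.27],False)
rt,rs=np.array((165,205)),np.array((165,130))
b=[(top,rt,7,[((55,40,45),(98,117)),((-55,40,45),(135,370)),((55,-40,45),(278,92)),((-55,-40,45),(318,345)),((-101,5,60),(220,468)),((-2,37,80),(90,248)),((-2,-37,80),(275,217))]),
(side,rs,7,[((55,40,45),(290,107)),((55,-40,45),(436,187)),((-55,40,45),(110,265)),((-55,-40,0),(275,423)),((-2,37,80),(180,128)),((-2,-37,80),(322,207)),((-2,0,90),(247,148))])]
print('bin');B=fit(b,[.51,.33,0,.14]);B=fit(b,[.51,.33,0,.14],False)
for n,c in(('top',top),('side',side)):
    im=np.load(f'/tmp/{n}0.npz')['im']
    for k,roi,s in(('h',(370,205,80,70) if n=='top' else(330,265,80,85),5 ),('b',(165,205,70,80) if n=='top' else(165,130,80,80),5)):
        o=crop(im,roi,s)
        draw(o,c,HOOK,np.r_[H2[:2],.117],Rz(H2[3]),roi,s);draw(o,c,BIN,np.r_[B[:2],0],Rz(B[3]),roi,s)
        cv2.imwrite(f'/tmp/{n}{k}.png',cv2.cvtColor(o,cv2.COLOR_RGB2BGR))
I=[cv2.resize(cv2.imread(f'/tmp/{n}.png'),(400,300)) for n in('toph','sideh','topb','sideb')]
cv2.imwrite('pics/fit1.png',np.vstack([np.hstack(I[:2]),np.hstack(I[2:])]))
E
python3 fit.py
```

```text
hook
[ 0.4751 -0.3262  0.1168 -0.2585]
[[-0.2, -0.5], [0.6, -0.1], [-0.1, -0.5], [0.9, -0.1], [-0.8, -0.4], [-0.3, 1.0], [-0.4, -0.6], [0.2, 0.4]]
[ 0.475  -0.3262  0.1169 -0.2584]
[[-0.2, -0.5], [0.7, -0.1], [-0.1, -0.4], [0.9, -0.1], [-0.8, -0.4], [-0.3, 0.9], [-0.4, -0.6], [0.2, 0.4]]
bin
[ 0.5121  0.3338 -0.0012  0.1352]
[[0.2, -0.1], [0.2, 0.0], [0.3, -0.8], [0.0, -0.6], [0.3, -0.2], [1.4, -0.2], [-0.5, 0.2], [-0.1, 0.0], [-1.2, -0.4], [-0.2, -0.1], [-1.0, -0.8], [0.8, 0.6], [-0.9, -0.1], [-0.2, 0.6]]
[ 0.5119  0.3333 -0.0018  0.1346]
[[0.3, -0.1], [0.2, 0.1], [0.5, -0.8], [0.1, -0.5], [0.4, -0.1], [1.5, -0.2], [-0.4, 0.3], [-0.0, -0.1], [-1.2, -0.6], [-0.2, -0.3], [-1.0, -0.9], [0.8, 0.5], [-0.9, -0.2], [-0.3, 0.5]]
```

View pics/fit1.png

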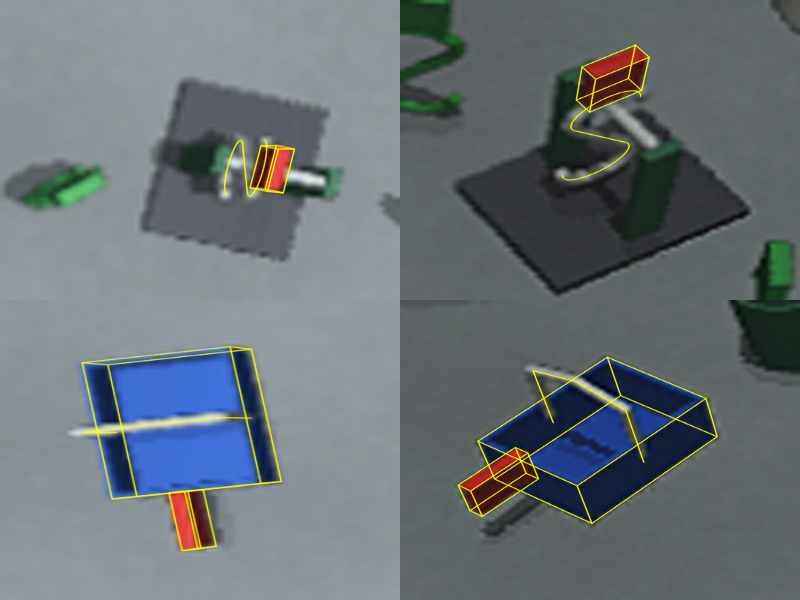

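```bash
cat > go.py <<'E'
# usage: go.py x y z yaw [x y z yaw ...]: prints row numbers from the present measured pose
import sys
from h import *
s=ctrl.observe();p=s['tool_pos'];R0=R.from_euler('xyz',s['eef_rot'])
print('t',round(s['clock'],2),p.round(4),s['eef_rot'].round(4),'F',s['force'].round(2),'w',round(s['gripper_width'],4))
a=list(map(float,sys.argv[1:]))
for i in range(0,len(a),4):
    d=R0.inv().apply(np.array(a[i:i+3])-p)/.25
    w=(R0.inv()*R.from_euler('xyz',[np.pi,0,a[i+3]])).as_rotvec()/.5
    print(dict(zip(['tx','ty','tz','ax','ay','az'],np.r_[d,w].round(3).tolist())))
E
python3 go.py .30 .29 .30 2.8  .30 .27 .33 2.87
python3 - <<'E'
from h import *
top=calib('top');print(atz(top,[(314,153),(262,155),(351,153)],.1).round(3))
print(atz(top,[(334,282),(351,239),(279,255)],.02).round(3))
E
```

```text
t 1.65 [0.2196 0.5042 0.2313] [-3.1416  0.      2.7308] F [ 0.53 -0.66 -0.36] w 0.0855
{'tx': -0.637, 'ty': -0.657, 'tz': -0.275, 'ax': -0.0, 'ay': 0.0, 'az': -0.138}
{'tx': -0.669, 'ty': -0.731, 'tz': -0.395, 'ax': -0.0, 'ay': 0.0, 'az': -0.278}
[[ 0.744 -0.033  0.1  ]
 [ 0.743  0.118  0.1  ]
 [ 0.741 -0.139  0.1  ]]
[[ 0.367 -0.08   0.02 ]
 [ 0.494 -0.135  0.02 ]
 [ 0.452  0.083  0.02 ]]
```

Emit:
send_rows(
  targets=[
    {"tx": -0.1, "ty": -0.1, "tz": -0.1, "az": -0.05, "jaw": -1},
    {"tx": -0.22, "ty": -0.24, "tz": -0.2, "az": -0.1, "jaw": -1},
    {"tx": -0.36, "ty": -0.4, "tz": -0.3, "az": -0.15, "jaw": -1},
    {"tx": -0.5, "ty": -0.56, "tz": -0.36, "az": -0.2, "jaw": -1},
    {"tx": -0.64, "ty": -0.7, "tz": -0.4, "az": -0.28, "jaw": -1},
    {"tx": -0.75, "ty": -0.88, "tz": -0.4, "az": -0.28, "jaw": -1},
  ],
)

```text
$.targets[0]: bad value
```

```bash
python3 go.py .37 .02 .33 2.87 .40 -.12 .33 2.87
```

```text
t 1.65 [0.2196 0.5042 0.2313] [-3.1416  0.      2.7308] F [ 0.53 -0.66 -0.36] w 0.0855
{'tx': -1.325, 'ty': -1.536, 'tz': -0.395, 'ax': -0.0, 'ay': 0.0, 'az': -0.278}
{'tx': -1.659, 'ty': -2.001, 'tz': -0.395, 'ax': -0.0, 'ay': 0.0, 'az': -0.278}
```

Emit:
send_rows(
  targets=[
    {"tx": -0.1, "ty": -0.1, "tz": -0.1, "ax": 0, "ay": 0, "az": -0.05, "jaw": -1},
    {"tx": -0.22, "ty": -0.24, "tz": -0.2, "ax": 0, "ay": 0, "az": -0.1, "jaw": -1},
    {"tx": -0.36, "ty": -0.4, "tz": -0.3, "ax": 0, "ay": 0, "az": -0.15, "jaw": -1},
    {"tx": -0.5, "ty": -0.56, "tz": -0.36, "ax": 0, "ay": 0, "az": -0.2, "jaw": -1},
    {"tx": -0.64, "ty": -0.7, "tz": -0.4, "ax": 0, "ay": 0, "az": -0.28, "jaw": -1},
    {"tx": -0.75, "ty": -0.88, "tz": -0.4, "ax": 0, "ay": 0, "az": -0.28, "jaw": -1},
  ],
)

```text
clock: 2.4
tool_pos: [0.3044, 0.2264, 0.3319]
eef_rot: [3.141, 0.001, 2.872]
force: [0.4, -0.4, -0.8]
gripper_width: 0.0854
```

```bash
python3 go.py .37 .02 .33 2.87 .40 -.12 .33 2.87
```

```text
t 2.4 [0.3044 0.2264 0.3319] [3.1407e+00 1.4000e-03 2.8716e+00] F [ 0.43 -0.39 -0.81] w 0.0854
{'tx': -0.473, 'ty': -0.726, 'tz': 0.008, 'ax': 0.002, 'ay': 0.003, 'az': 0.003}
{'tx': -0.738, 'ty': -1.233, 'tz': 0.008, 'ax': 0.002, 'ay': 0.003, 'az': 0.003}
```

Emit:
send_rows(
  targets=[
    {"tx": -0.12, "ty": -0.2, "tz": 0, "ax": 0, "ay": 0, "az": 0, "jaw": -1},
    {"tx": -0.24, "ty": -0.4, "tz": 0, "ax": 0, "ay": 0, "az": 0, "jaw": -1},
    {"tx": -0.36, "ty": -0.6, "tz": 0, "ax": 0, "ay": 0, "az": 0, "jaw": -1},
    {"tx": -0.48, "ty": -0.8, "tz": 0, "ax": 0, "ay": 0, "az": 0, "jaw": -1},
    {"tx": -0.6, "ty": -1.0, "tz": 0, "ax": 0, "ay": 0, "az": 0, "jaw": -1},
  ],
)

```text
clock: 3.02
tool_pos: [0.3814, -0.0554, 0.3316]
eef_rot: [3.142, 0.001, 2.87]
force: [1.9, -0.3, -0.5]
gripper_width: 0.0855
```

```bash
python3 go.py .475 -.326 .26 2.875
```

```text
t 3.02 [ 0.3814 -0.0554  0.3316] [3.1415e+00 1.1000e-03 2.8704e+00] F [ 1.94 -0.26 -0.53] w 0.0855
{'tx': -0.651, 'ty': -0.943, 'tz': 0.287, 'ax': 0.0, 'ay': 0.002, 'az': -0.009}
```

Emit:
send_rows(
  targets=[
    {"tx": -0.13, "ty": -0.2, "tz": 0, "ax": 0, "ay": 0, "az": 0, "jaw": -1},
    {"tx": -0.26, "ty": -0.4, "tz": 0.05, "ax": 0, "ay": 0, "az": 0, "jaw": -1},
    {"tx": -0.4, "ty": -0.6, "tz": 0.12, "ax": 0, "ay": 0, "az": 0, "jaw": -1},
    {"tx": -0.53, "ty": -0.78, "tz": 0.2, "ax": 0, "ay": 0, "az": 0, "jaw": -1},
    {"tx": -0.65, "ty": -0.93, "tz": 0.28, "ax": 0, "ay": 0, "az": 0, "jaw": -1},
    {"tx": -0.65, "ty": -0.93, "tz": 0.28, "ax": 0, "ay": 0, "az": 0, "jaw": -1},
  ],
)

```text
clock: 3.78
tool_pos: [0.4758, -0.3233, 0.258]
eef_rot: [3.14, -0.004, 2.868]
force: [-0.6, 0.1, 0.2]
gripper_width: 0.0855
```

```bash
python3 go.py .475 -.326 .144 2.875; python3 - <<'E'
from model import *
w=calib('wrist');im,d=ctrl.grab_frame('wrist')
c=w
draw(im,c,HOOK,np.array([.475,-.3262,.117]),Rz(-.265),(0,0),1)
# grasp plane marks: tcp
p=proj(c,[ctrl.observe()['tool_pos']])[0];print(p);cv2.circle(im,tuple(int(v) for v in p),3,(0,255,0),1)
save('w1.png',im)
E
```

```text
t 3.77 [ 0.4758 -0.3233  0.258 ] [ 3.1398 -0.0041  2.8682] F [-0.64  0.06  0.15] w 0.0855
{'tx': -0.002, 'ty': -0.012, 'tz': 0.456, 'ax': 0.004, 'ay': -0.008, 'az': -0.014}
[316.47369409 250.41897191]
```

View pics/w1.png

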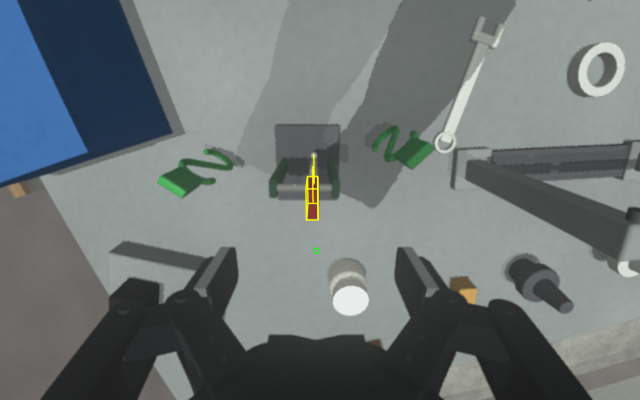

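Emit:
send_rows(
  targets=[
    {"tx": 0, "ty": -0.01, "tz": 0.12, "ax": 0, "ay": 0, "az": -0.01, "jaw": -1},
    {"tx": 0, "ty": -0.01, "tz": 0.26, "ax": 0, "ay": 0, "az": -0.01, "jaw": -1},
    {"tx": 0, "ty": -0.01, "tz": 0.38, "ax": 0, "ay": 0, "az": -0.01, "jaw": -1},
    {"tx": 0, "ty": -0.01, "tz": 0.45, "ax": 0, "ay": 0, "az": -0.01, "jaw": -1},
    {"tx": 0, "ty": -0.01, "tz": 0.45, "ax": 0, "ay": 0, "az": -0.01, "jaw": -1},
    {"tx": 0, "ty": -0.01, "tz": 0.45, "ax": 0, "ay": 0, "az": -0.01, "jaw": 0},
  ],
)

```text
clock: 4.58
tool_pos: [0.4755, -0.3231, 0.1503]
eef_rot: [-3.141, 0.002, 2.876]
force: [0.1, 0.6, 0.1]
gripper_width: 0.07
```

```bash
python3 go.py .475 -.326 .144 2.875; python3 - <<'E'
from model import *
w=calib('wrist');im,d=ctrl.grab_frame('wrist')
save('w2.png',im)
E
```

```text
t 4.58 [ 0.4755 -0.3231  0.1503] [-3.1407e+00  1.8000e-03  2.8764e+00] F [0.12 0.59 0.07] w 0.07
{'tx': -0.001, 'ty': -0.012, 'tz': 0.025, 'ax': -0.002, 'ay': 0.004, 'az': 0.003}
```

View pics/w2.png

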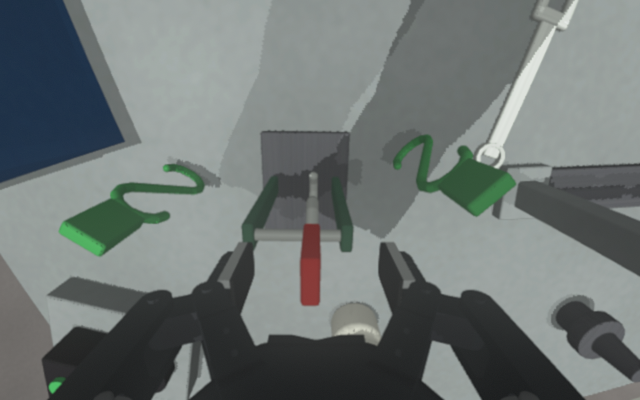

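Emit:
send_rows(
  targets=[
    {"tx": 0, "ty": -0.012, "tz": 0.02, "ax": 0, "ay": 0, "az": 0, "jaw": 0.2},
    {"tx": 0, "ty": -0.012, "tz": 0.02, "ax": 0, "ay": 0, "az": 0, "jaw": 0.6},
    {"tx": 0, "ty": -0.012, "tz": 0.02, "ax": 0, "ay": 0, "az": 0, "jaw": 1},
    {"tx": 0, "ty": -0.012, "tz": 0.02, "ax": 0, "ay": 0, "az": 0, "jaw": 1},
    {"tx": 0, "ty": -0.012, "tz": 0.02, "ax": 0, "ay": 0, "az": 0, "jaw": 1},
    {"tx": 0, "ty": -0.012, "tz": 0.02, "ax": 0, "ay": 0, "az": 0, "jaw": 1},
  ],
  squeeze=60,
)

```text
clock: 5.38
tool_pos: [0.4743, -0.3262, 0.1439]
eef_rot: [-3.141, 0.0, 2.876]
force: [-0.7, 0.3, 1.3]
gripper_width: 0.0092
```

```bash
python3 go.py .475 -.326 .144 2.875
```

```text
t 5.38 [ 0.4743 -0.3262  0.1439] [-3.1415e+00  1.0000e-04  2.8758e+00] F [-0.68  0.3   1.33] w 0.0092
{'tx': -0.003, 'ty': 0.002, 'tz': -0.001, 'ax': -0.0, 'ay': 0.0, 'az': 0.002}
```

Emit:
send_rows(
  targets=[
    {"tx": 0, "ty": 0, "tz": -0.03, "ax": 0, "ay": 0, "az": 0, "jaw": 1},
    {"tx": 0, "ty": 0, "tz": -0.07, "ax": 0, "ay": 0, "az": 0, "jaw": 1},
    {"tx": 0, "ty": 0, "tz": -0.1, "ax": 0, "ay": 0, "az": 0, "jaw": 1},
    {"tx": 0.05, "ty": 0, "tz": -0.115, "ax": 0, "ay": 0, "az": 0, "jaw": 1},
    {"tx": 0.1, "ty": 0, "tz": -0.135, "ax": 0, "ay": 0, "az": 0, "jaw": 1},
    {"tx": 0.145, "ty": 0, "tz": -0.15, "ax": 0, "ay": 0, "az": 0, "jaw": 1},
    {"tx": 0.16, "ty": 0, "tz": -0.2, "ax": 0, "ay": 0, "az": 0, "jaw": 1},
    {"tx": 0.16, "ty": 0, "tz": -0.35, "ax": 0, "ay": 0, "az": 0, "jaw": 1},
    {"tx": 0.16, "ty": 0, "tz": -0.5, "ax": 0, "ay": 0, "az": 0, "jaw": 1},
    {"tx": 0.16, "ty": 0, "tz": -0.66, "ax": 0, "ay": 0, "az": 0, "jaw": 1},
    {"tx": 0.16, "ty": 0, "tz": -0.66, "ax": 0, "ay": 0, "az": 0, "jaw": 1},
  ],
)

```text
clock: 6.75
tool_pos: [0.4363, -0.3163, 0.3123]
eef_rot: [-3.139, 0.005, 2.876]
force: [-0.5, 0.0, -1.3]
gripper_width: 0.0092
```

```bash
python3 go.py .45 -.09 .31 2.928; cat > look.py <<'E'
import sys
from model import *
tag=sys.argv[1]
s=ctrl.observe();p=s['tool_pos'];Rt=R.from_euler('xyz',s['eef_rot']).as_matrix()
Rh=Rt@np.diag([-1,1,-1.]);print(np.round(p,4))
dz=float(sys.argv[2]) if len(sys.argv)>2 else -.027
o=p+Rh@np.array([0,0,dz])
for n in('side','top','wrist'):
    c=calib(n);im,d=ctrl.grab_frame(n);np.savez(f'/tmp/{n}_{tag}.npz',im=im,d=d)
    u=proj(c,[p+[0,0,-.03]])[0].astype(int);w,h=(90,80)
    x=int(np.clip(u[0]-w//2,0,640-w));y=int(np.clip(u[1]-h//2,0,400-h));roi=(x,y,w,h)
    if n=='wrist': roi=(200,130,240,200)
    s=4.4 if n!='wrist' else 3
    a=crop(im,roi,s);b=a.copy();draw(b,c,HOOK,o,Rh,roi,s)
    save(f'{tag}_{n}.png',np.hstack([a,b]) if n!='wrist' else b)
E
python3 look.py lift
```

```text
t 6.75 [ 0.4363 -0.3163  0.3123] [-3.1387  0.0052  2.8758] F [-0.46  0.03 -1.29] w 0.0092
{'tx': 0.185, 'ty': 0.888, 'tz': 0.006, 'ax': -0.006, 'ay': 0.01, 'az': -0.104}
[ 0.4363 -0.3163  0.3123]
```

View pics/lift_side.png

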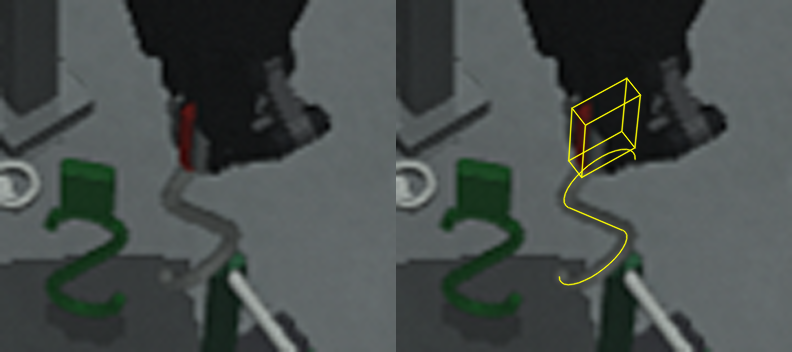

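View pics/lift_wrist.png

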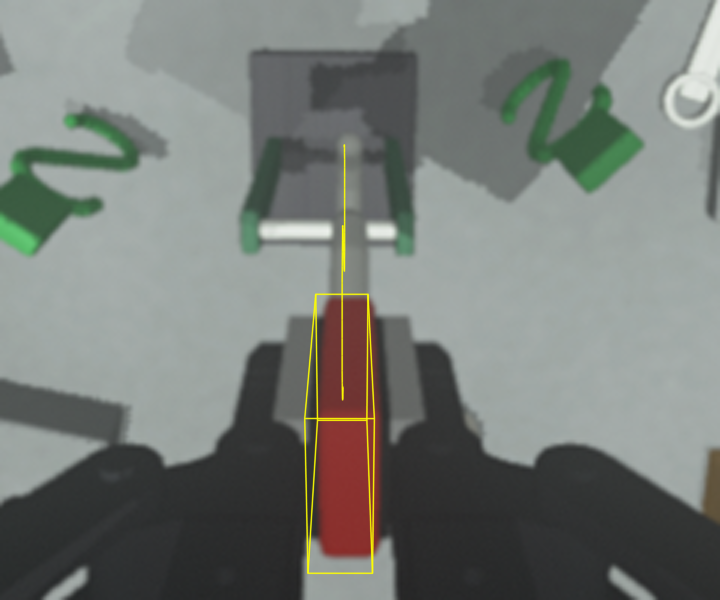

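Emit:
send_rows(
  targets=[
    {"tx": 0.03, "ty": 0.12, "tz": 0, "ax": 0, "ay": 0, "az": -0.02, "jaw": 1},
    {"tx": 0.06, "ty": 0.3, "tz": 0, "ax": 0, "ay": 0, "az": -0.04, "jaw": 1},
    {"tx": 0.1, "ty": 0.48, "tz": 0, "ax": 0, "ay": 0, "az": -0.06, "jaw": 1},
    {"tx": 0.14, "ty": 0.66, "tz": 0, "ax": 0, "ay": 0, "az": -0.08, "jaw": 1},
    {"tx": 0.16, "ty": 0.82, "tz": 0, "ax": 0, "ay": 0, "az": -0.1, "jaw": 1},
    {"tx": 0.18, "ty": 0.96, "tz": 0, "ax": 0, "ay": 0, "az": -0.104, "jaw": 1},
    {"tx": 0.18, "ty": 0.98, "tz": 0, "ax": 0, "ay": 0, "az": -0.104, "jaw": 1},
  ],
)

```text
clock: 7.78
tool_pos: [0.4561, -0.0655, 0.3079]
eef_rot: [3.141, -0.002, 2.93]
force: [0.8, -0.7, -0.5]
gripper_width: 0.0093
```

```bash
python3 - <<'E'
import numpy as np
g=np.array([.565,-.003]);a=-.214
ex=np.array([np.cos(a),np.sin(a)]);ey=np.array([-np.sin(a),np.cos(a)])
for x,z in[(-70,45),(-26,43),(-4.35,9.4),(0,0),(0,-7)]:
    print(x,z,(g+ex*x/1000+ey*.018).round(4),.235+z/1000+.027)
E
python3 go.py .5005 .0295 .307 2.928
```

```text
-70 45 [0.5004 0.0295] 0.307
-26 43 [0.5434 0.0201] 0.305
-4.35 9.4 [0.5646 0.0155] 0.2714
0 0 [0.5688 0.0146] 0.262
0 -7 [0.5688 0.0146] 0.255
t 7.78 [ 0.4561 -0.0655  0.3079] [ 3.1411e+00 -1.7000e-03  2.9305e+00] F [ 0.77 -0.71 -0.48] w 0.0093
{'tx': -0.094, 'ty': 0.409, 'tz': 0.004, 'ax': 0.001, 'ay': -0.003, 'az': 0.005}
```

Emit:
send_rows(
  targets=[
    {"tx": 0, "ty": 0.12, "tz": 0, "ax": 0, "ay": 0, "az": 0, "jaw": 1},
    {"tx": -0.02, "ty": 0.25, "tz": 0, "ax": 0, "ay": 0, "az": 0, "jaw": 1},
    {"tx": -0.05, "ty": 0.36, "tz": 0, "ax": 0, "ay": 0, "az": 0, "jaw": 1},
    {"tx": -0.09, "ty": 0.41, "tz": 0, "ax": 0, "ay": 0, "az": 0, "jaw": 1},
    {"tx": -0.094, "ty": 0.41, "tz": 0, "ax": 0, "ay": 0, "az": 0, "jaw": 1},
    {"tx": -0.094, "ty": 0.41, "tz": 0, "ax": 0, "ay": 0, "az": 0, "jaw": 1},
  ],
)

```text
clock: 8.52
tool_pos: [0.5012, 0.0269, 0.3084]
eef_rot: [-3.141, -0.001, 2.927]
force: [-0.4, 0.3, -1.2]
gripper_width: 0.009
```

```bash
python3 look.py pre; python3 go.py .5434 .0201 .305 2.928
```

```text
[0.5012 0.0269 0.3084]
t 8.68 [0.501  0.027  0.3088] [-3.1414e+00 -1.0000e-04  2.9268e+00] F [-0.39 -0.53 -1.53] w 0.0091
{'tx': -0.171, 'ty': 0.009, 'tz': 0.015, 'ax': -0.0, 'ay': -0.0, 'az': -0.002}
```

View pics/pre_side.png

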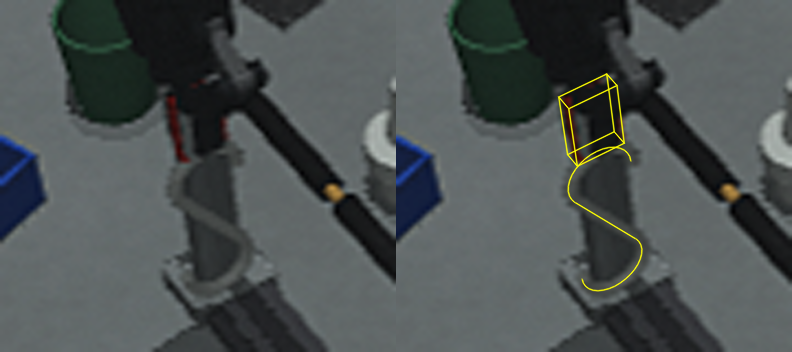

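View pics/pre_wrist.png

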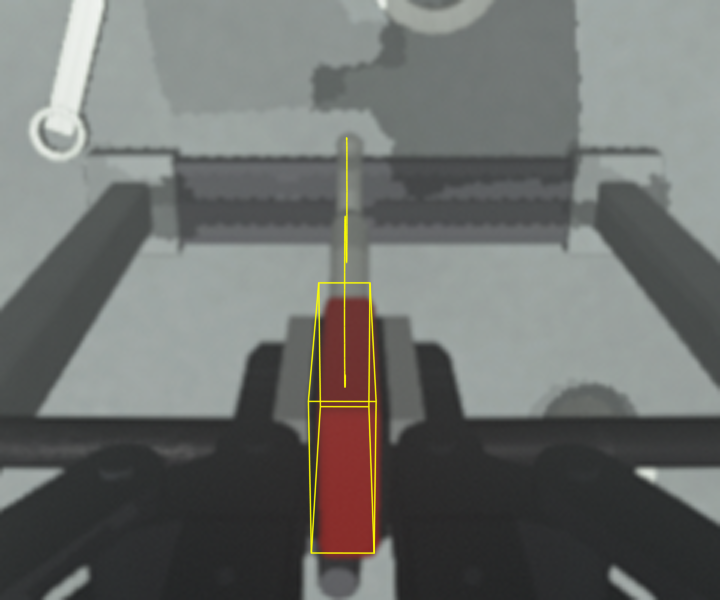

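Emit:
send_rows(
  targets=[
    {"tx": -0.06, "ty": 0.005, "tz": 0.01, "ax": 0, "ay": 0, "az": 0, "jaw": 1},
    {"tx": -0.12, "ty": 0.009, "tz": 0.015, "ax": 0, "ay": 0, "az": 0, "jaw": 1},
    {"tx": -0.165, "ty": 0.009, "tz": 0.015, "ax": 0, "ay": 0, "az": 0, "jaw": 1},
    {"tx": -0.185, "ty": 0.009, "tz": 0.045, "ax": 0, "ay": 0, "az": 0, "jaw": 1},
    {"tx": -0.21, "ty": 0.009, "tz": 0.08, "ax": 0, "ay": 0, "az": 0, "jaw": 1},
    {"tx": -0.23, "ty": 0.009, "tz": 0.11, "ax": 0, "ay": 0, "az": 0, "jaw": 1},
    {"tx": -0.23, "ty": 0.009, "tz": 0.11, "ax": 0, "ay": 0, "az": 0, "jaw": 1},
  ],
)

```text
clock: 9.55
tool_pos: [0.5579, 0.0177, 0.2804]
eef_rot: [-3.141, -0.001, 2.928]
force: [0.2, -0.4, -1.2]
gripper_width: 0.0095
```

```bash
python3 look.py mid; python3 go.py  .5646 .0155 .2714 2.928 .5688 .0146 .262 2.928
```

```text
[0.5579 0.0177 0.2804]
t 9.7 [0.5579 0.0178 0.2816] [3.1416e+00 4.0000e-04 2.9279e+00] F [ 0.02 -0.22 -1.53] w 0.0092
{'tx': -0.028, 'ty': -0.003, 'tz': 0.041, 'ax': 0.0, 'ay': 0.001, 'az': -0.0}
{'tx': -0.045, 'ty': -0.003, 'tz': 0.079, 'ax': 0.0, 'ay': 0.001, 'az': -0.0}
```

View pics/mid_side.png

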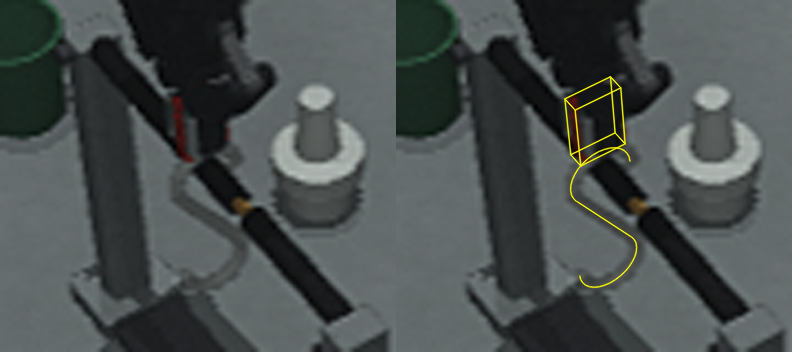

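View pics/mid_wrist.png

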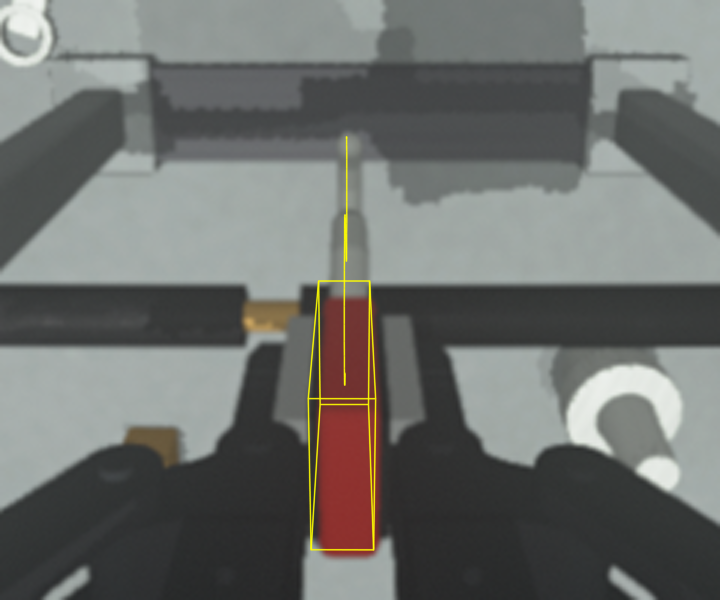

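```bash
python3 - <<'E'
from h import *
w=calib('wrist');s=ctrl.observe();p=s['tool_pos'];Rt=R.from_euler('xyz',s['eef_rot']).as_matrix()
f=lambda x,y:(200+(x+.5)/3-.5,130+(y+.5)/3-.5)
for nm,q,z in[('gapL',(246,316),.239),('gapR',(301,316),.239),('sleeve top edge L',(100,286),.235),('bot edge L',(100,345),.235),('gapc',(273.5,316),.239),('tab front low',(348,298),p[2]-.006),('tab far top',(349,555),p[2]+.036),('wire',(350,240),p[2]-.05)]:
    P=atz(w,[f(*q)],z)[0];print(nm,P.round(4),'tool',(Rt.T@(P-p)).round(4))
im=np.load('/tmp/wrist_mid.npz')['im'];b=im.astype(int);m=(b[...,0]>b[...,2]+40)&(b[...,1]>b[...,2]+15);v,u=np.nonzero(m[220:250,270:310]);print(u.min()+270,u.max()+270,v.min()+220,v.max()+220)
E
```

```text
gapL [ 0.5644 -0.0085  0.239 ] tool [-0.012  -0.0243  0.0426]
gapR [0.5673 0.0048 0.239 ] tool [-0.0119 -0.0107  0.0426]
sleeve top edge L [ 0.5506 -0.0432  0.235 ] tool [-0.0058 -0.0612  0.0466]
bot edge L [ 0.5665 -0.0483  0.235 ] tool [-0.0224 -0.0628  0.0466]
gapc [ 0.5658 -0.0019  0.239 ] tool [-0.0119 -0.0175  0.0426]
tab front low [0.5478 0.0209 0.2756] tool [0.0105 0.0009 0.006 ]
tab far top [0.5722 0.0159 0.3176] tool [-0.0144  0.0012 -0.036 ]
wire [0.553  0.0202 0.2316] tool [0.0053 0.0013 0.05  ]
281 298 231 240
```

Emit:
send_rows(
  targets=[
    {"tx": -0.015, "ty": 0, "tz": 0.02, "ax": 0, "ay": 0, "az": 0, "jaw": 1},
    {"tx": -0.03, "ty": 0, "tz": 0.042, "ax": 0, "ay": 0, "az": 0, "jaw": 1},
    {"tx": -0.04, "ty": 0, "tz": 0.062, "ax": 0, "ay": 0, "az": 0, "jaw": 1},
    {"tx": -0.046, "ty": 0, "tz": 0.08, "ax": 0, "ay": 0, "az": 0, "jaw": 1},
    {"tx": -0.047, "ty": 0, "tz": 0.092, "ax": 0, "ay": 0, "az": 0, "jaw": 1},
    {"tx": -0.047, "ty": 0, "tz": 0.092, "ax": 0, "ay": 0, "az": 0, "jaw": 1},
  ],
)

```text
clock: 10.45
tool_pos: [0.5694, 0.0153, 0.2581]
eef_rot: [-3.142, -0.0, 2.928]
force: [0.2, -0.6, -2.1]
gripper_width: 0.0092
```

```bash
python3 look.py in; python3 go.py  .5688 .0146 .255 2.928
```

```text
[0.5694 0.0153 0.2581]
t 10.6 [0.5695 0.0153 0.2585] [3.1415e+00 4.0000e-04 2.9278e+00] F [-0.26 -0.84 -0.53] w 0.0092
{'tx': 0.002, 'ty': -0.003, 'tz': 0.014, 'ax': 0.0, 'ay': 0.001, 'az': -0.0}
```

View pics/in_wrist.png

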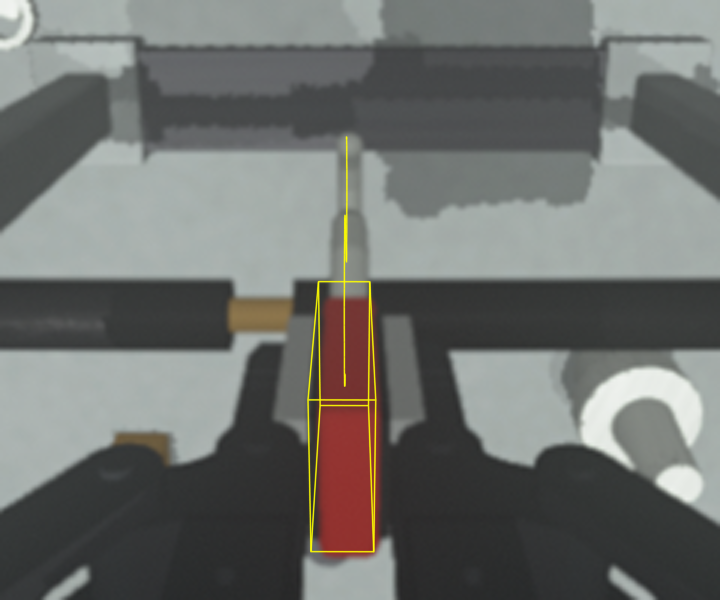

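View pics/in_side.png

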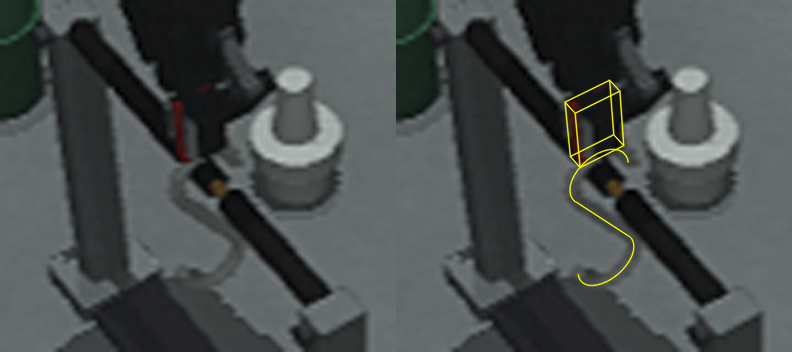

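Emit:
send_rows(
  targets=[
    {"tx": 0, "ty": 0, "tz": 0.004, "ax": 0, "ay": 0, "az": 0, "jaw": 1},
    {"tx": 0, "ty": 0, "tz": 0.008, "ax": 0, "ay": 0, "az": 0, "jaw": 1},
    {"tx": 0, "ty": 0, "tz": 0.012, "ax": 0, "ay": 0, "az": 0, "jaw": 1},
    {"tx": 0, "ty": 0, "tz": 0.012, "ax": 0, "ay": 0, "az": 0, "jaw": 1},
  ],
)

```text
clock: 11.1
tool_pos: [0.5695, 0.0153, 0.2552]
eef_rot: [-3.142, -0.0, 2.928]
force: [-0.0, 0.2, -1.2]
gripper_width: 0.0091
```

Emit:
send_rows(
  targets=[
    {"tx": 0, "ty": 0, "tz": 0.002, "ax": 0, "ay": 0, "az": 0, "jaw": 1},
    {"tx": 0, "ty": 0, "tz": 0.004, "ax": 0, "ay": 0, "az": 0, "jaw": 1},
    {"tx": 0, "ty": 0, "tz": 0.004, "ax": 0, "ay": 0, "az": 0, "jaw": 1},
  ],
)

```text
clock: 11.48
tool_pos: [0.5696, 0.0153, 0.2549]
eef_rot: [3.142, 0.001, 2.928]
force: [-1.5, 0.5, 4.6]
gripper_width: 0.0088
```

Emit:
send_rows(
  targets=[
    {"tx": 0, "ty": -0.012, "tz": 0, "ax": 0, "ay": 0, "az": 0, "jaw": 1},
    {"tx": 0, "ty": -0.024, "tz": 0, "ax": 0, "ay": 0, "az": 0, "jaw": 1},
    {"tx": 0, "ty": -0.036, "tz": 0, "ax": 0, "ay": 0, "az": 0, "jaw": 1},
    {"tx": 0, "ty": -0.048, "tz": 0, "ax": 0, "ay": 0, "az": 0, "jaw": 1},
  ],
)

```text
clock: 11.98
tool_pos: [0.5672, 0.0042, 0.2549]
eef_rot: [3.14, 0.001, 2.928]
force: [0.5, 3.5, 4.3]
gripper_width: 0.009
```

Emit:
send_rows(
  targets=[
    {"tx": 0, "ty": -0.006, "tz": 0, "ax": 0, "ay": 0, "az": 0, "jaw": 1},
    {"tx": 0, "ty": -0.012, "tz": 0, "ax": 0, "ay": 0, "az": 0, "jaw": 1},
  ],
)

```text
clock: 12.22
tool_pos: [0.5662, 0.0004, 0.2539]
eef_rot: [-3.141, -0.001, 2.928]
force: [0.3, 0.0, -2.0]
gripper_width: 0.0095
```

Emit:
send_rows(
  targets=[
    {"tx": 0, "ty": -0.005, "tz": 0, "ax": 0, "ay": 0, "az": 0, "jaw": 1},
    {"tx": 0, "ty": -0.01, "tz": 0, "ax": 0, "ay": 0, "az": 0, "jaw": 1},
    {"tx": 0, "ty": -0.01, "tz": 0, "ax": 0, "ay": 0, "az": 0, "jaw": 1},
  ],
)

```text
clock: 12.6
tool_pos: [0.5657, -0.002, 0.2541]
eef_rot: [-3.141, -0.0, 2.928]
force: [0.3, -0.4, -1.0]
gripper_width: 0.0093
```

Emit:
send_rows(
  targets=[
    {"tx": 0, "ty": -0.003, "tz": 0.004, "ax": 0, "ay": 0, "az": 0, "jaw": 1},
    {"tx": 0, "ty": -0.003, "tz": 0.008, "ax": 0, "ay": 0, "az": 0, "jaw": 1},
    {"tx": 0, "ty": -0.003, "tz": 0.01, "ax": 0, "ay": 0, "az": 0, "jaw": 1},
    {"tx": 0, "ty": -0.003, "tz": 0.01, "ax": 0, "ay": 0, "az": 0, "jaw": 1},
  ],
)

```text
clock: 13.1
tool_pos: [0.5656, -0.0025, 0.2517]
eef_rot: [3.142, -0.0, 2.928]
force: [-1.3, -0.0, -1.5]
gripper_width: 0.0092
```

Emit:
send_rows(
  targets=[
    {"tx": 0, "ty": 0, "tz": 0.002, "ax": 0, "ay": 0, "az": 0, "jaw": 1},
    {"tx": 0, "ty": 0, "tz": 0.003, "ax": 0, "ay": 0, "az": 0, "jaw": 1},
    {"tx": 0, "ty": 0, "tz": 0.003, "ax": 0, "ay": 0, "az": 0, "jaw": 1},
  ],
)

```text
clock: 13.48
tool_pos: [0.5656, -0.0026, 0.2511]
eef_rot: [3.142, 0.0, 2.928]
force: [-0.3, 0.3, -0.5]
gripper_width: 0.009
```

Emit:
send_rows(
  targets=[
    {"tx": 0, "ty": 0, "tz": 0.0015, "ax": 0, "ay": 0, "az": 0, "jaw": 1},
    {"tx": 0, "ty": 0, "tz": 0.0025, "ax": 0, "ay": 0, "az": 0, "jaw": 1},
    {"tx": 0, "ty": 0, "tz": 0.0025, "ax": 0, "ay": 0, "az": 0, "jaw": 1},
  ],
)

```text
clock: 13.85
tool_pos: [0.5657, -0.0026, 0.2507]
eef_rot: [3.142, 0.001, 2.928]
force: [-0.5, -0.2, 4.4]
gripper_width: 0.0092
```

```bash
python3 look.py seat; python3 go.py .5656 -.0025 .251 2.928
```

```text
[ 0.5657 -0.0026  0.2507]
t 14.0 [ 0.5657 -0.0026  0.2507] [3.1415e+00 5.0000e-04 2.9278e+00] F [-1.14  1.03  4.74] w 0.0089
{'tx': 0.0, 'ty': 0.0, 'tz': -0.001, 'ax': 0.0, 'ay': 0.001, 'az': -0.0}
```

View pics/seat_wrist.png

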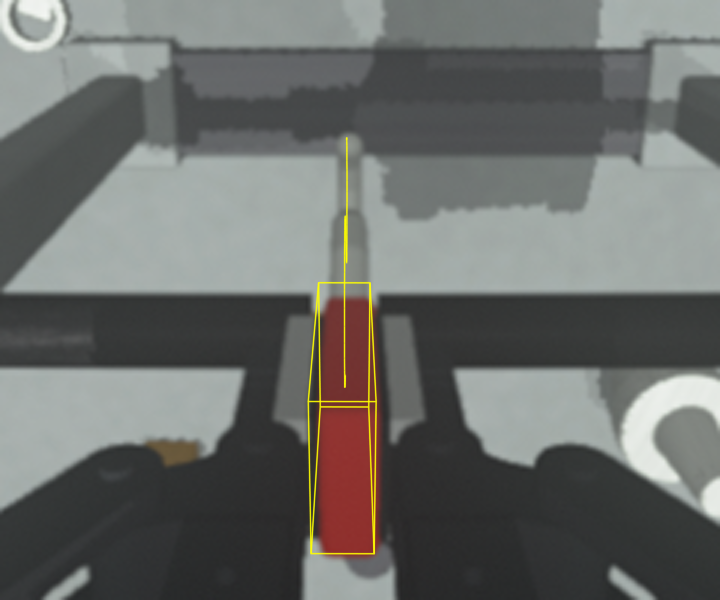

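View pics/seat_side.png

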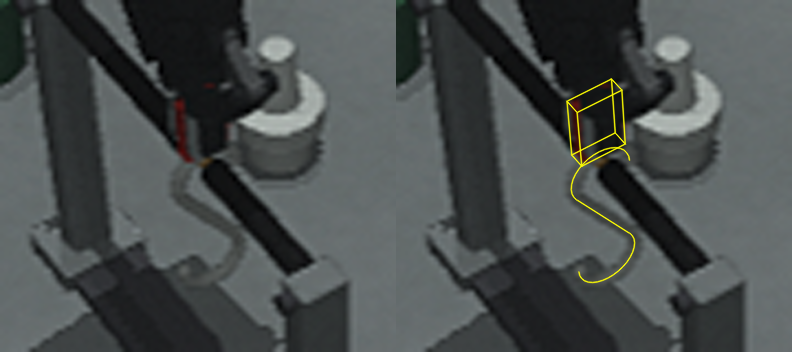

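Emit:
send_rows(
  targets=[
    {"tx": 0, "ty": 0, "tz": -0.002, "ax": 0, "ay": 0, "az": 0, "jaw": 0.6},
    {"tx": 0, "ty": 0, "tz": -0.002, "ax": 0, "ay": 0, "az": 0, "jaw": 0.4},
    {"tx": 0, "ty": 0, "tz": -0.002, "ax": 0, "ay": 0, "az": 0, "jaw": 0.0},
    {"tx": 0, "ty": 0, "tz": -0.01, "ax": 0, "ay": 0, "az": 0, "jaw": 0.0},
    {"tx": 0, "ty": 0, "tz": -0.06, "ax": 0, "ay": 0, "az": 0, "jaw": 0.0},
    {"tx": 0, "ty": 0, "tz": -0.15, "ax": 0, "ay": 0, "az": 0, "jaw": -0.2},
    {"tx": 0, "ty": 0, "tz": -0.3, "ax": 0, "ay": 0, "az": 0, "jaw": -0.5},
    {"tx": 0, "ty": 0, "tz": -0.4, "ax": 0, "ay": 0, "az": 0, "jaw": -1},
  ],
)

```text
clock: 15.0
tool_pos: [0.5657, -0.0025, 0.353]
eef_rot: [3.141, 0.002, 2.928]
force: [-0.2, 0.1, 0.4]
gripper_width: 0.0802
```

```bash
cat > lookh.py <<'E'
import sys
from model import *
tag=sys.argv[1]; x,y,z,yaw=map(float,sys.argv[2:6])
o=np.array([x,y,z])
for n in ('side','top','wrist'):
    c=calib(n);im,d=ctrl.grab_frame(n);np.savez(f'/tmp/{n}_{tag}.npz',im=im,d=d)
    if n=='wrist': roi,s=(160,100,320,240),2.4
    else:
        u=proj(c,[o-[0,0,.03]])[0].astype(int);w,h=90,80
        roi=(int(np.clip(u[0]-45,0,550)),int(np.clip(u[1]-40,0,320)),w,h);s=4.4
    a=crop(im,roi,s);b=a.copy();draw(b,c,HOOK,o,Rz(yaw),roi,s)
    save(f'{tag}_{n}.png',np.hstack([a,b]) if n!='wrist' else b)
E
python3 lookh.py hung .567 -.0035 .224 -.214; python3 go.py .5656 -.0025 .251 2.928
```

```text
t 15.15 [ 0.566  -0.0026  0.3522] [3.1414e+00 3.1000e-03 2.9278e+00] F [-0.63 -0.56 -0.49] w 0.0859
{'tx': 0.003, 'ty': 0.0, 'tz': 0.405, 'ax': 0.0, 'ay': 0.006, 'az': -0.0}
```

View pics/hung_wrist.png

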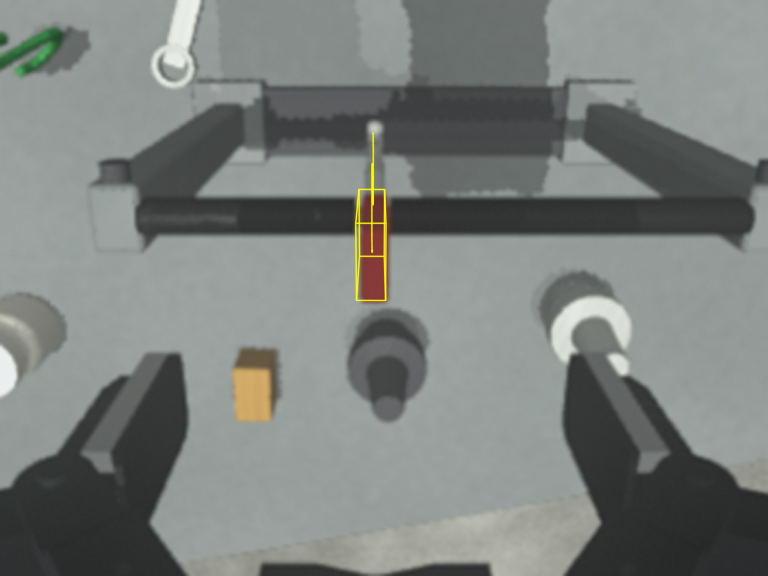

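View pics/hung_side.png

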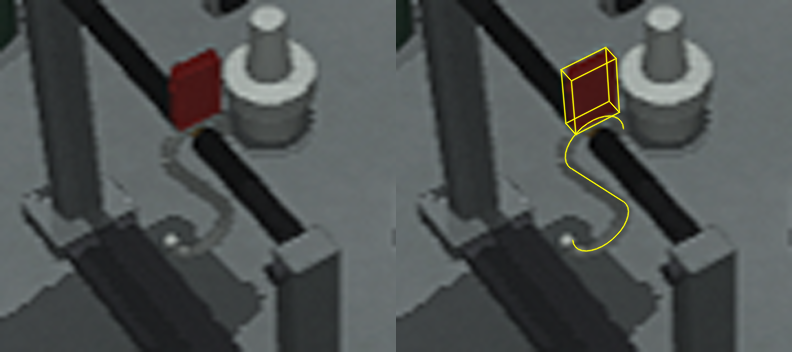

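View pics/hung_top.png

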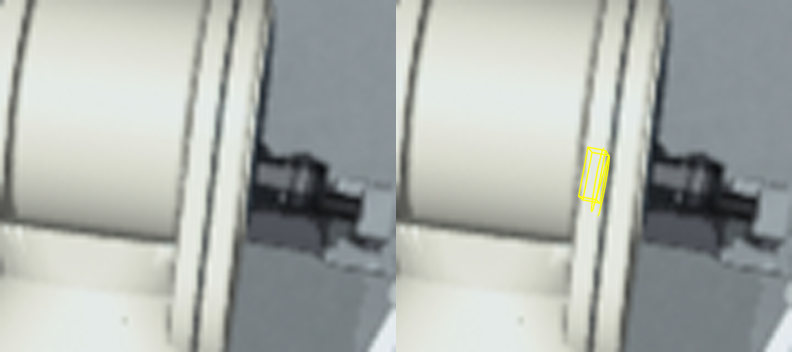

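```bash
python3 go.py .48 .19 .33 3.1 .428 .322 .2 3.277
```

```text
t 15.15 [ 0.566  -0.0026  0.3522] [3.1414e+00 3.1000e-03 2.9278e+00] F [-0.63 -0.56 -0.49] w 0.0859
{'tx': 0.5, 'ty': 0.68, 'tz': 0.087, 'ax': -0.0, 'ay': 0.006, 'az': -0.344}
{'tx': 0.817, 'ty': 1.152, 'tz': 0.606, 'ax': -0.001, 'ay': 0.006, 'az': -0.698}
```

Emit:
send_rows(
  targets=[
    {"tx": 0.1, "ty": 0.08, "tz": 0, "ax": 0, "ay": 0, "az": 0, "jaw": -1},
    {"tx": 0.22, "ty": 0.22, "tz": 0, "ax": 0, "ay": 0, "az": -0.1, "jaw": -1},
    {"tx": 0.34, "ty": 0.4, "tz": 0, "ax": 0, "ay": 0, "az": -0.25, "jaw": -1},
    {"tx": 0.46, "ty": 0.58, "tz": 0.05, "ax": 0, "ay": 0, "az": -0.4, "jaw": -1},
    {"tx": 0.58, "ty": 0.76, "tz": 0.1, "ax": 0, "ay": 0, "az": -0.55, "jaw": -1},
    {"tx": 0.7, "ty": 0.92, "tz": 0.2, "ax": 0, "ay": 0, "az": -0.7, "jaw": -1},
    {"tx": 0.76, "ty": 1.0, "tz": 0.3, "ax": 0, "ay": 0, "az": -0.7, "jaw": -1},
    {"tx": 0.76, "ty": 1.0, "tz": 0.3, "ax": 0, "ay": 0, "az": -0.7, "jaw": -1},
  ],
)

```text
clock: 16.15
tool_pos: [0.4311, 0.2829, 0.2734]
eef_rot: [-3.141, -0.004, -3.003]
force: [0.4, -1.1, 0.8]
gripper_width: 0.0852
```

```bash
python3 go.py .428 .322 .15 3.277 .428 .322 .03 3.277
```

```text
t 16.15 [0.4311 0.2829 0.2734] [-3.1406 -0.0039 -3.0025] F [ 0.41 -1.07  0.8 ] w 0.0852
{'tx': -0.011, 'ty': 0.157, 'tz': 0.493, 'ax': -0.002, 'ay': -0.008, 'az': 0.007}
{'tx': -0.013, 'ty': 0.158, 'tz': 0.973, 'ax': -0.002, 'ay': -0.008, 'az': 0.007}
```

Emit:
send_rows(
  targets=[
    {"tx": 0, "ty": 0.06, "tz": 0.1, "ax": 0, "ay": 0, "az": 0, "jaw": -1},
    {"tx": -0.01, "ty": 0.12, "tz": 0.25, "ax": 0, "ay": 0, "az": 0, "jaw": -1},
    {"tx": -0.011, "ty": 0.157, "tz": 0.4, "ax": 0, "ay": 0, "az": 0, "jaw": -1},
    {"tx": -0.011, "ty": 0.157, "tz": 0.6, "ax": 0, "ay": 0, "az": 0, "jaw": -1},
    {"tx": -0.011, "ty": 0.157, "tz": 0.7, "ax": 0, "ay": 0, "az": 0, "jaw": -1},
    {"tx": -0.011, "ty": 0.157, "tz": 0.7, "ax": 0, "ay": 0, "az": 0, "jaw": -1},
  ],
)

```text
clock: 16.9
tool_pos: [0.4302, 0.3201, 0.0993]
eef_rot: [-3.14, -0.003, -3.007]
force: [-0.2, 0.4, 0.6]
gripper_width: 0.0854
```

```bash
python3 go.py .428 .322 .03 3.277; python3 - <<'E'
from model import *
c=calib('wrist');im,d=ctrl.grab_frame('wrist')
draw(im,c,BIN,np.array([.512,.3335,0]),Rz(.135),(0,0),1);save('w_bin.png',im)
E
```

```text
t 16.9 [0.4302 0.3201 0.0993] [-3.1403e+00 -2.9000e-03 -3.0065e+00] F [-0.19  0.38  0.62] w 0.0854
{'tx': 0.007, 'ty': 0.009, 'tz': 0.277, 'ax': -0.003, 'ay': -0.006, 'az': -0.001}
```

View pics/w_bin.png

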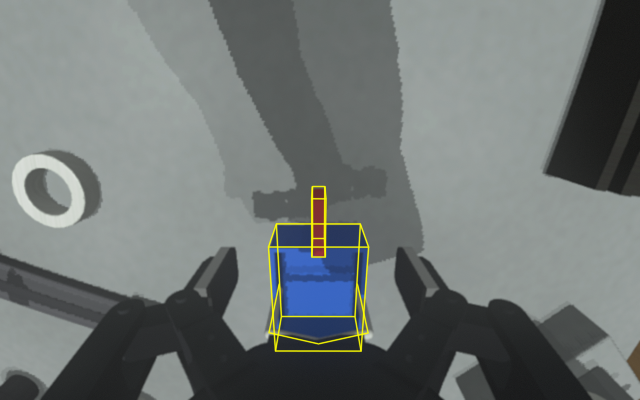

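Emit:
send_rows(
  targets=[
    {"tx": 0.007, "ty": 0.009, "tz": 0.12, "ax": 0, "ay": 0, "az": 0, "jaw": -1},
    {"tx": 0.007, "ty": 0.009, "tz": 0.22, "ax": 0, "ay": 0, "az": 0, "jaw": -0.5},
    {"tx": 0.007, "ty": 0.009, "tz": 0.275, "ax": 0, "ay": 0, "az": 0, "jaw": 0},
    {"tx": 0.007, "ty": 0.009, "tz": 0.275, "ax": 0, "ay": 0, "az": 0, "jaw": 0.4},
    {"tx": 0.007, "ty": 0.009, "tz": 0.275, "ax": 0, "ay": 0, "az": 0, "jaw": 1},
    {"tx": 0.007, "ty": 0.009, "tz": 0.275, "ax": 0, "ay": 0, "az": 0, "jaw": 1},
    {"tx": 0.007, "ty": 0.009, "tz": 0.275, "ax": 0, "ay": 0, "az": 0, "jaw": 1},
    {"tx": 0.007, "ty": 0.009, "tz": 0.275, "ax": 0, "ay": 0, "az": 0, "jaw": 1},
    {"tx": 0.007, "ty": 0.009, "tz": 0.275, "ax": 0, "ay": 0, "az": 0, "jaw": 1},
  ],
  squeeze=120,
)

```text
clock: 18.08
tool_pos: [0.4293, 0.3235, 0.0331]
eef_rot: [3.141, 0.003, -3.006]
force: [-0.4, -2.3, 6.5]
gripper_width: 0.0076
```

Emit:
send_rows(
  targets=[
    {"tx": 0, "ty": 0, "tz": -0.02, "ax": 0, "ay": 0, "az": 0, "jaw": 1},
    {"tx": 0, "ty": 0, "tz": -0.06, "ax": 0, "ay": 0, "az": 0, "jaw": 1},
    {"tx": 0, "ty": 0, "tz": -0.12, "ax": 0, "ay": 0, "az": 0, "jaw": 1},
    {"tx": 0, "ty": 0, "tz": -0.18, "ax": 0, "ay": 0, "az": 0, "jaw": 1},
    {"tx": 0, "ty": 0, "tz": -0.24, "ax": 0, "ay": 0, "az": 0, "jaw": 1},
    {"tx": 0, "ty": 0, "tz": -0.26, "ax": 0, "ay": 0, "az": 0, "jaw": 1},
    {"tx": 0, "ty": 0, "tz": -0.26, "ax": 0, "ay": 0, "az": 0, "jaw": 1},
  ],
)

```text
clock: 18.95
tool_pos: [0.4284, 0.3234, 0.097]
eef_rot: [3.141, 0.001, -3.005]
force: [-0.2, -0.3, -4.6]
gripper_width: 0.008
```

```bash
cat > lookb.py <<'E'
import sys
from model import *
tag=sys.argv[1]; pit=float(sys.argv[2]) if len(sys.argv)>2 else 0; g=[float(v) for v in sys.argv[3:6]] or [-85,0,50]
s=ctrl.observe();p=s['tool_pos'];Rt=R.from_euler('xyz',s['eef_rot']).as_matrix()
Rb=Rt@np.diag([-1,1,-1.])@R.from_euler('y',pit).as_matrix();gp=p-Rt[:,2]*.019
o=gp-Rb@(np.array(g)/1000)
print('bin o',o.round(4),'bail',(o+Rb@[-.002,0,.09]).round(4))
I=[]
for n in ('side','top','wrist'):
    c=calib(n);im,d=ctrl.grab_frame(n);np.savez(f'/tmp/{n}_{tag}.npz',im=im,d=d)
    if n=='wrist': roi,s=(200,130,240,200),2
    else:
        u=proj(c,[o+[0,0,.05]])[0].astype(int);w,h=110,88
        roi=(int(np.clip(u[0]-55,0,530)),int(np.clip(u[1]-44,0,312)),w,h);s=3.6
    a=crop(im,roi,s);b=a.copy();draw(b,c,BIN,o,Rb,roi,s)
    if n=='wrist': save(f'{tag}_wrist.png',b)
    else: I.append(np.hstack([a,b]))
save(f'{tag}_st.png',np.vstack(I)[:600])
E
python3 lookb.py blift; python3 go.py .428 .322 .09 3.277
```

```text
bin o [0.5127 0.3349 0.066 ] bail [0.5106 0.3346 0.156 ]
t 19.1 [0.428  0.3231 0.0961] [-3.1412e+00 -1.0000e-03 -3.0054e+00] F [ 0.57  0.68 -3.47] w 0.0078
{'tx': 0.001, 'ty': -0.004, 'tz': 0.024, 'ax': -0.001, 'ay': -0.002, 'az': 0.002}
```

View pics/blift_st.png

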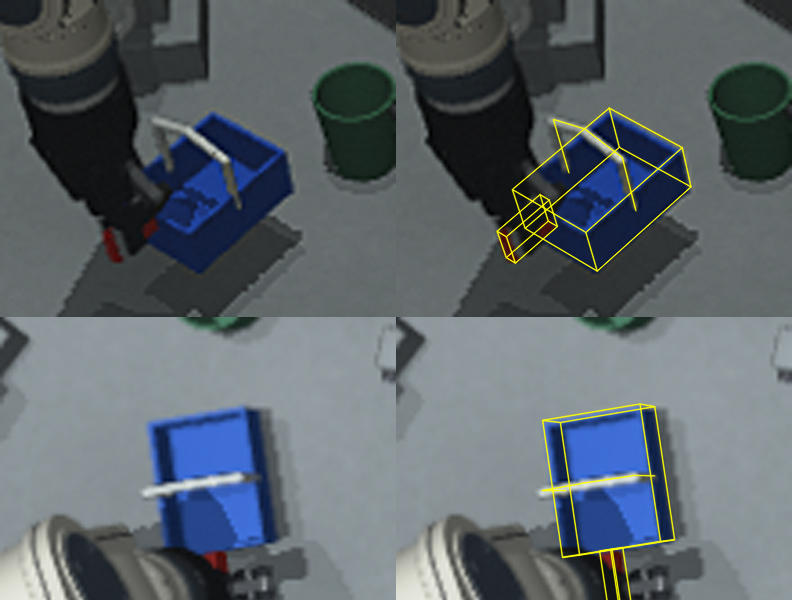

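View pics/blift_wrist.png

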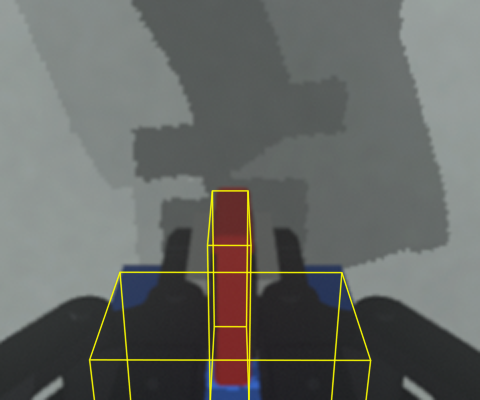

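```bash
python3 go.py .40 .27 .13 3.2 .38 .18 .145 3.06 .385 .09 .145 2.928
```

```text
t 19.1 [0.428  0.3231 0.0961] [-3.1412e+00 -1.0000e-03 -3.0054e+00] F [ 0.57  0.68 -3.47] w 0.0078
{'tx': 0.14, 'ty': -0.195, 'tz': -0.135, 'ax': -0.001, 'ay': -0.002, 'az': 0.156}
{'tx': 0.268, 'ty': -0.541, 'tz': -0.195, 'ax': -0.001, 'ay': -0.002, 'az': 0.436}
{'tx': 0.297, 'ty': -0.901, 'tz': -0.195, 'ax': -0.001, 'ay': -0.002, 'az': 0.7}
```

Moving the bin gently, as it carries a moment on the tab.

Emit:
send_rows(
  targets=[
    {"tx": 0.04, "ty": -0.04, "tz": -0.04, "ax": 0, "ay": 0, "az": 0.04, "jaw": 1},
    {"tx": 0.09, "ty": -0.11, "tz": -0.09, "ax": 0, "ay": 0, "az": 0.1, "jaw": 1},
    {"tx": 0.14, "ty": -0.2, "tz": -0.13, "ax": 0, "ay": 0, "az": 0.16, "jaw": 1},
    {"tx": 0.18, "ty": -0.3, "tz": -0.16, "ax": 0, "ay": 0, "az": 0.24, "jaw": 1},
    {"tx": 0.22, "ty": -0.41, "tz": -0.18, "ax": 0, "ay": 0, "az": 0.33, "jaw": 1},
    {"tx": 0.26, "ty": -0.53, "tz": -0.195, "ax": 0, "ay": 0, "az": 0.43, "jaw": 1},
    {"tx": 0.28, "ty": -0.65, "tz": -0.195, "ax": 0, "ay": 0, "az": 0.53, "jaw": 1},
    {"tx": 0.29, "ty": -0.77, "tz": -0.195, "ax": 0, "ay": 0, "az": 0.62, "jaw": 1},
    {"tx": 0.297, "ty": -0.86, "tz": -0.195, "ax": 0, "ay": 0, "az": 0.68, "jaw": 1},
    {"tx": 0.297, "ty": -0.9, "tz": -0.195, "ax": 0, "ay": 0, "az": 0.7, "jaw": 1},
    {"tx": 0.297, "ty": -0.9, "tz": -0.195, "ax": 0, "ay": 0, "az": 0.7, "jaw": 1},
  ],
)

```text
clock: 20.48
tool_pos: [0.3851, 0.09, 0.1456]
eef_rot: [3.141, 0.0, 2.927]
force: [-0.1, -0.2, -3.1]
gripper_width: 0.0078
```

```bash
python3 lookb.py btr .03 -84 0 52; python3 go.py .4165 .0292 .1435 2.928
```

```text
bin o [0.4657 0.0724 0.1101] bail [0.4663 0.0723 0.2001]
t 20.62 [0.3852 0.0908 0.1454] [ 3.1414e+00 -1.0000e-04  2.9286e+00] F [-0.04 -0.1  -4.12] w 0.0076
{'tx': -0.175, 'ty': -0.214, 'tz': 0.008, 'ax': 0.0, 'ay': -0.0, 'az': 0.001}
```

View pics/btr_st.png

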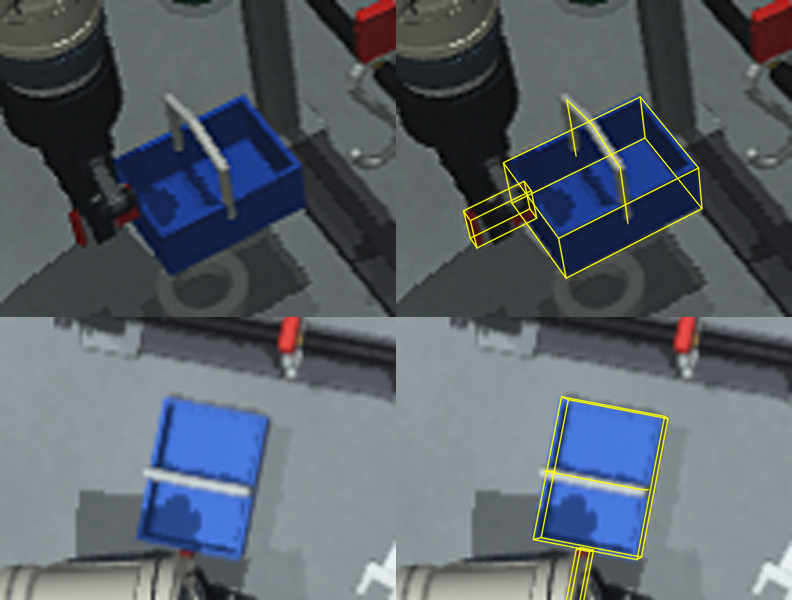

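```bash
python3 - <<'E'
from model import *
o=np.array([.567,-.0035,.224]);I=[]
for n,roi in(('top',(285,190,44,44)),('side',(255,140,60,70))):
    c=calib(n);im=np.load(f'/tmp/{n}_btr.npz')['im'];s=9 if n=='top' else 6.5
    a=crop(im,roi,s);b=a.copy();draw(b,c,HOOK,o,Rz(-.214),roi,s);I.append(np.hstack([a,b]))
save('hk_top.png',I[0]);save('hk_side.png',I[1])
E
```

View pics/hk_top.png

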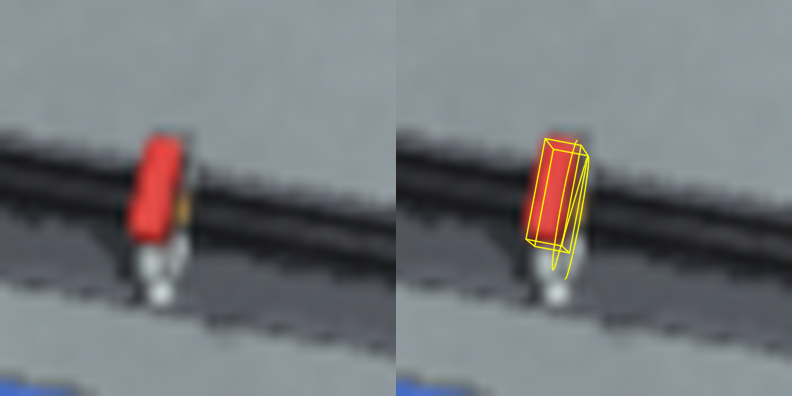

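View pics/hk_side.png

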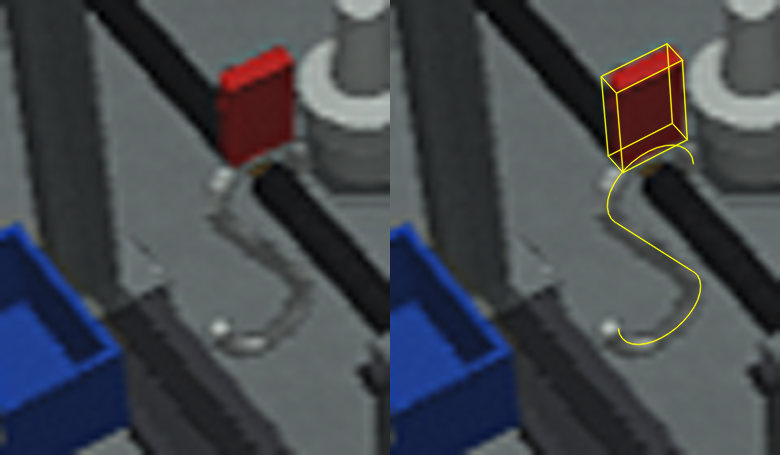

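```bash
python3 - <<'E'
from model import *
from scipy.optimize import least_squares
top=calib('top');side=calib('side')
C=[(top,(285,190),9,[((14,5,63),(155,134)),((14,-5,63),(183,140)),((-14,5,63),(129,237)),((-14,-5,63),(160,243)),((-19,0,-70),(160,293))]),
(side,(255,140),6.5,[((-14,5,63),(218,75)),((-14,-5,63),(229,88)),((14,5,63),(282,45)),((14,-5,63),(293,62)),((-14,-5,21),(235,165)),((14,-5,21),(293,140)),((-19,0,-70),(219,328))])]
def RR(x):return Rz(x[3])@R.from_euler('yx',x[4:6]).as_matrix()
def res(x,f=0):
    r=np.array([proj(c,RR(x)@(np.array(P)/1000)+x[:3])[0]-(np.array(u)/s+roi-.5) for c,roi,s,l in C for P,u in l])
    return r if f else r.ravel()
q=least_squares(res,[.567,-.0035,.224,-.214,0,0],loss='soft_l1',x_scale=[.01]*3+[.1]*3);x=q.x
print(x.round(4));print(res(x,1).round(1).tolist())
print('lower curl',(x[:3]+RR(x)@[0,0,-.07]).round(4),'bottom rest',(x[:3]+RR(x)@[0,0,-.081]).round(4))
I=[]
for n,roi in(('top',(285,190,44,44)),('side',(255,140,60,60))):
    c=calib(n);im=np.load(f'/tmp/{n}_btr.npz')['im'];s=9 if n=='top' else 6.5
    b=crop(im,roi,s);draw(b,c,HOOK,x[:3],RR(x),roi,s);I.append(cv2.resize(b,(390,390)))
save('hk_fit.png',np.hstack(I))
E
```

```text
[ 0.566  -0.0027  0.2241 -0.2385  0.0384  0.0081]
[[-0.4, -0.1], [0.4, 0.1], [0.0, -0.4], [0.6, -0.2], [0.1, -0.3], [-0.7, -0.4], [-0.1, 0.3], [-0.2, -0.3], [0.4, -0.3], [-0.7, 0.8], [0.4, 0.1], [-0.3, 0.0]]
lower curl [ 0.5636 -0.0016  0.1541] bottom rest [ 0.5632 -0.0014  0.1431]
```

View pics/hk_fit.png

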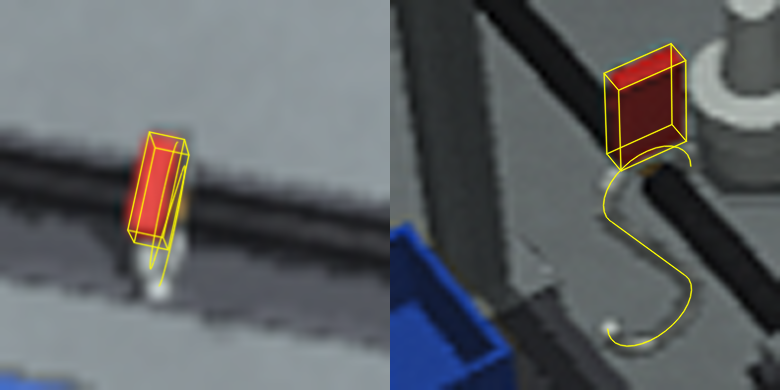

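```bash
python3 go.py .3889 .0375 .1125 2.922
```

```text
t 20.62 [0.3852 0.0908 0.1454] [ 3.1414e+00 -1.0000e-04  2.9286e+00] F [-0.04 -0.1  -4.12] w 0.0076
{'tx': -0.06, 'ty': -0.205, 'tz': 0.132, 'ax': 0.0, 'ay': -0.0, 'az': 0.013}
```

Emit:
send_rows(
  targets=[
    {"tx": 0, "ty": -0.04, "tz": 0.04, "ax": 0, "ay": 0, "az": 0, "jaw": 1},
    {"tx": 0, "ty": -0.1, "tz": 0.09, "ax": 0, "ay": 0, "az": 0.005, "jaw": 1},
    {"tx": 0, "ty": -0.16, "tz": 0.125, "ax": 0, "ay": 0, "az": 0.013, "jaw": 1},
    {"tx": -0.01, "ty": -0.2, "tz": 0.132, "ax": 0, "ay": 0, "az": 0.013, "jaw": 1},
    {"tx": -0.05, "ty": -0.205, "tz": 0.132, "ax": 0, "ay": 0, "az": 0.013, "jaw": 1},
    {"tx": -0.06, "ty": -0.205, "tz": 0.132, "ax": 0, "ay": 0, "az": 0.013, "jaw": 1},
    {"tx": -0.06, "ty": -0.205, "tz": 0.132, "ax": 0, "ay": 0, "az": 0.013, "jaw": 1},
  ],
)

```text
clock: 21.5
tool_pos: [0.3895, 0.0372, 0.1125]
eef_rot: [3.141, 0.0, 2.922]
force: [-0.2, 0.6, -4.3]
gripper_width: 0.0076
```

```bash
python3 lookb.py bpre .03 -84 0 52; python3 go.py .4758 .0180 .1125 2.922
```

```text
bin o [0.47   0.0193 0.077 ] bail [0.4706 0.0191 0.167 ]
t 21.65 [0.389  0.0373 0.1124] [ 3.1416e+00 -1.0000e-04  2.9219e+00] F [-0.16 -0.81 -3.63] w 0.008
{'tx': -0.356, 'ty': 0.0, 'tz': -0.0, 'ax': 0.0, 'ay': -0.0, 'az': -0.0}
```

View pics/bpre_st.png

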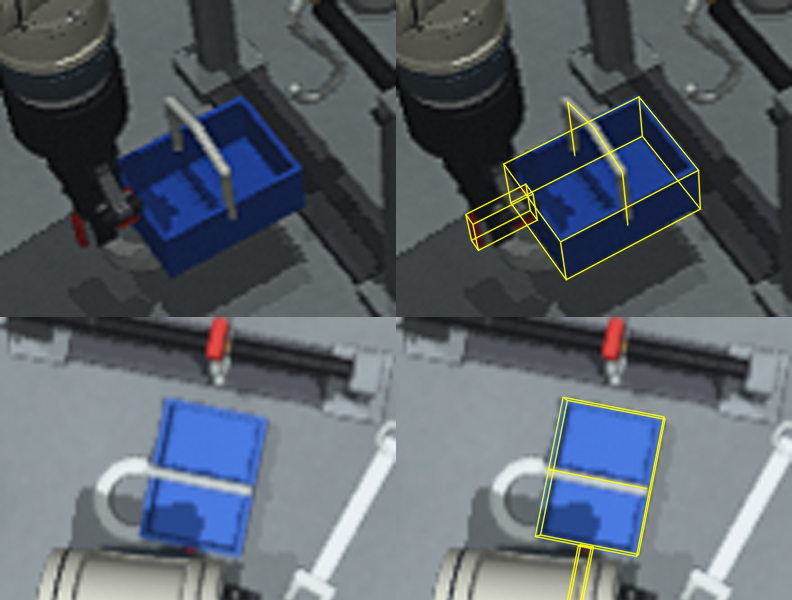

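View pics/bpre_wrist.png

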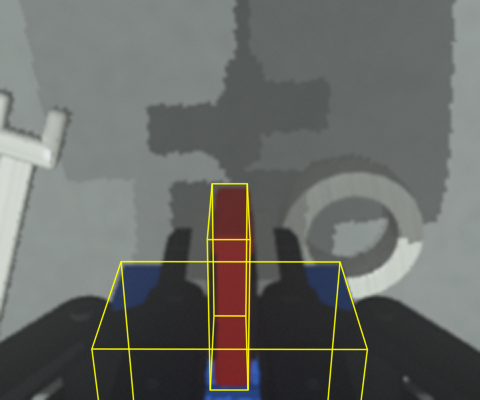

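Emit:
send_rows(
  targets=[
    {"tx": -0.04, "ty": 0, "tz": 0, "ax": 0, "ay": 0, "az": 0, "jaw": 1},
    {"tx": -0.1, "ty": 0, "tz": 0, "ax": 0, "ay": 0, "az": 0, "jaw": 1},
    {"tx": -0.15, "ty": 0, "tz": 0, "ax": 0, "ay": 0, "az": 0, "jaw": 1},
    {"tx": -0.2, "ty": 0, "tz": 0, "ax": 0, "ay": 0, "az": 0, "jaw": 1},
    {"tx": -0.24, "ty": 0, "tz": 0, "ax": 0, "ay": 0, "az": 0, "jaw": 1},
    {"tx": -0.24, "ty": 0, "tz": 0, "ax": 0, "ay": 0, "az": 0, "jaw": 1},
  ],
)

```text
clock: 22.4
tool_pos: [0.4483, 0.0237, 0.1122]
eef_rot: [-3.142, -0.0, 2.921]
force: [-0.6, 0.4, -3.2]
gripper_width: 0.0081
```

```bash
python3 lookb.py bm .03 -84 0 52; python3 go.py .4758 .0180 .1125 2.922; python3 - <<'E'
from h import *
im=np.load('/tmp/side_bm.npz')['im'];save('bm_s.png',im[120:230,210:330],6)
im=np.load('/tmp/top_bm.npz')['im'];save('bm_t.png',im[180:270,260:360],6)
E
```

```text
bin o [0.5287 0.0057 0.0767] bail [0.5294 0.0055 0.1667]
t 22.55 [0.4472 0.024  0.1123] [-3.1415e+00 -6.0000e-04  2.9213e+00] F [-0.59  0.15 -2.37] w 0.0076
{'tx': -0.117, 'ty': 0.002, 'tz': -0.001, 'ax': -0.0, 'ay': -0.001, 'az': -0.001}
```

View pics/bm_s.png

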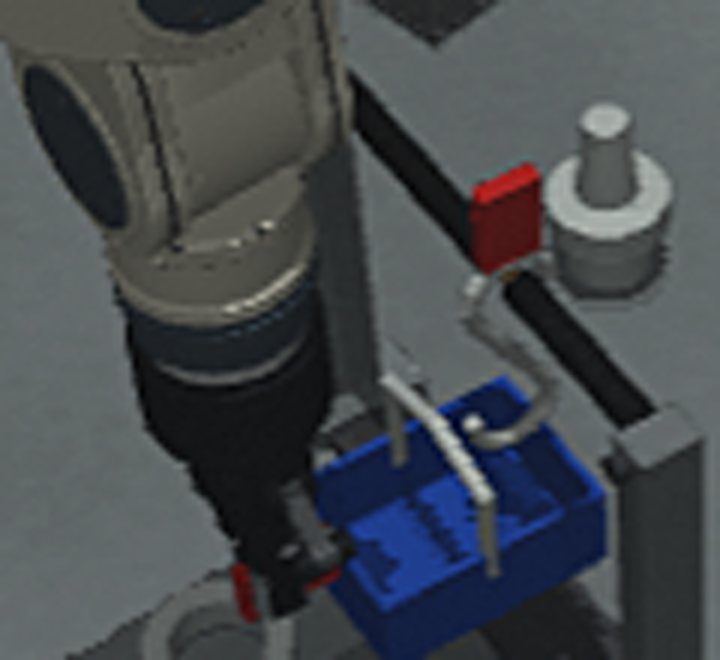

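View pics/bm_t.png

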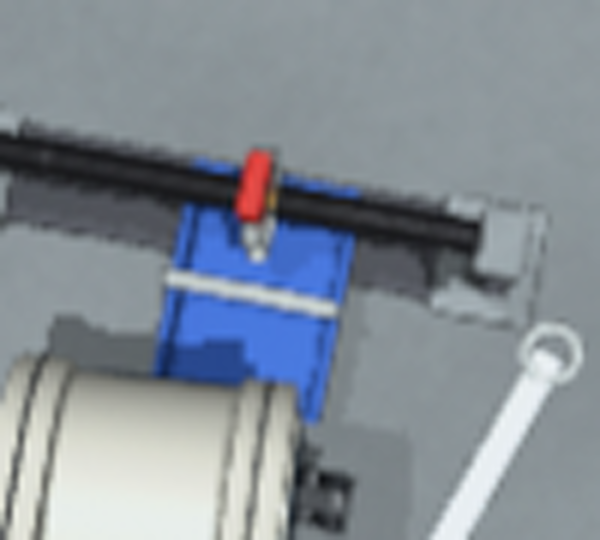

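```bash
python3 - <<'E'
from h import *
a=-.22;ex=np.array([np.cos(a),np.sin(a)]);ey=np.array([-np.sin(a),np.cos(a)])
P=[]
for n in('top','side'):
    f=np.load(f'/tmp/{n}_bm.npz');c=calib(n);d=f['d'];v,u=np.nonzero(d>0);P.append(world(c,np.c_[u,v],d[v,u]))
P=np.vstack(P);r=P[:,:2]-[.566,-.0027];X=r@ex;Y=r@ey
for z0 in np.arange(.14,.5,.03):
    m=(P[:,2]>z0)&(P[:,2]<z0+.03)&(X<-.02)&(X>-.3)&(Y>-.09)&(Y<.13)
    if m.sum()>3:print(round(z0,2),m.sum(),'front X',np.percentile(X[m],98).round(3),X[m].max().round(3),'Y',Y[m].min().round(3),Y[m].max().round(3))
E
```

```text
0.14 230 front X -0.022 -0.02 Y -0.043 0.04
0.17 145 front X -0.035 -0.035 Y -0.063 0.032
0.2 269 front X -0.109 -0.02 Y -0.067 0.004
0.23 202 front X -0.093 -0.02 Y -0.041 0.013
0.26 372 front X -0.091 -0.086 Y -0.04 0.021
0.29 223 front X -0.096 -0.091 Y -0.04 0.008
0.32 344 front X -0.091 -0.086 Y -0.04 0.013
0.35 296 front X -0.093 -0.088 Y -0.041 0.011
0.38 409 front X -0.078 -0.076 Y -0.05 0.041
0.41 615 front X -0.079 -0.076 Y -0.048 0.036
0.44 423 front X -0.078 -0.076 Y -0.049 0.003
0.47 480 front X -0.076 -0.072 Y -0.053 -0.04
```

Emit:
send_rows(
  targets=[
    {"tx": -0.03, "ty": 0, "tz": 0, "ax": 0, "ay": 0, "az": 0, "jaw": 1},
    {"tx": -0.065, "ty": 0, "tz": 0, "ax": 0, "ay": 0, "az": 0, "jaw": 1},
    {"tx": -0.095, "ty": 0, "tz": 0, "ax": 0, "ay": 0, "az": 0, "jaw": 1},
    {"tx": -0.11, "ty": 0, "tz": 0.018, "ax": 0, "ay": 0, "az": 0, "jaw": 1},
    {"tx": -0.124, "ty": 0, "tz": 0.036, "ax": 0, "ay": 0, "az": 0, "jaw": 1},
    {"tx": -0.133, "ty": 0, "tz": 0.052, "ax": 0, "ay": 0, "az": 0, "jaw": 1},
    {"tx": -0.138, "ty": 0, "tz": 0.066, "ax": 0, "ay": 0, "az": 0, "jaw": 1},
    {"tx": -0.138, "ty": 0, "tz": 0.066, "ax": 0, "ay": 0, "az": 0, "jaw": 1},
  ],
)

```text
clock: 23.55
tool_pos: [0.4811, 0.0164, 0.0956]
eef_rot: [-3.142, -0.001, 2.921]
force: [-0.2, 0.4, -4.5]
gripper_width: 0.0073
```

```bash
python3 lookb.py bn .03 -84 0 52; python3 - <<'E'
from h import *
im=np.load('/tmp/side_bn.npz')['im'];save('bn_s.png',im[120:230,210:330],6)
im=np.load('/tmp/top_bn.npz')['im'];save('bn_t.png',im[180:270,260:360],6)
print(ctrl.observe()['force'])
E
```

```text
bin o [ 0.5615 -0.0016  0.06  ] bail [ 0.5622 -0.0017  0.15  ]
[-0.19918886  0.27869904 -4.26047293]
```

View pics/bn_s.png

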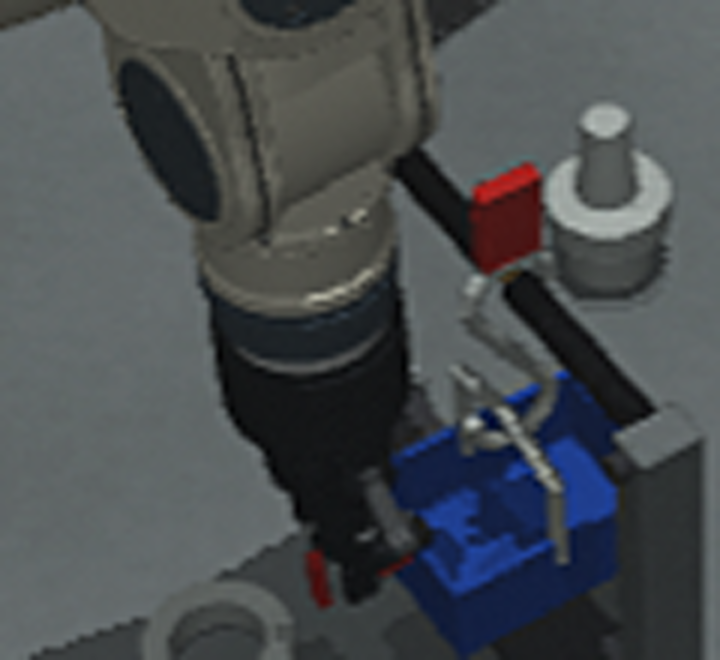

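View pics/bn_t.png

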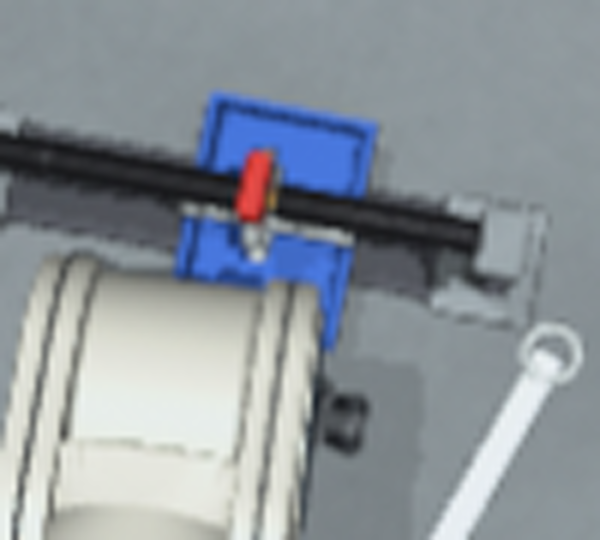

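Emit:
send_rows(
  targets=[
    {"tx": 0, "ty": 0, "tz": 0.006, "ax": 0, "ay": 0, "az": 0, "jaw": 1},
    {"tx": 0, "ty": 0, "tz": 0.012, "ax": 0, "ay": 0, "az": 0, "jaw": 1},
    {"tx": 0, "ty": 0, "tz": 0.018, "ax": 0, "ay": 0, "az": 0, "jaw": 1},
    {"tx": 0, "ty": 0, "tz": 0.02, "ax": 0, "ay": 0, "az": 0, "jaw": 1},
    {"tx": 0, "ty": 0, "tz": 0.02, "ax": 0, "ay": 0, "az": 0, "jaw": 1},
  ],
)

```text
clock: 24.32
tool_pos: [0.4813, 0.0164, 0.0909]
eef_rot: [3.142, -0.0, 2.921]
force: [-0.4, 0.5, -4.9]
gripper_width: 0.008
```

Emit:
send_rows(
  targets=[
    {"tx": 0, "ty": 0, "tz": 0.004, "ax": 0, "ay": 0, "az": 0, "jaw": 1},
    {"tx": 0, "ty": 0, "tz": 0.006, "ax": 0, "ay": 0, "az": 0, "jaw": 1},
    {"tx": 0, "ty": 0, "tz": 0.006, "ax": 0, "ay": 0, "az": 0, "jaw": 1},
  ],
)

```text
clock: 24.7
tool_pos: [0.4813, 0.0164, 0.0894]
eef_rot: [3.142, -0.0, 2.921]
force: [1.7, 0.4, -3.4]
gripper_width: 0.0081
```

Emit:
send_rows(
  targets=[
    {"tx": 0, "ty": 0, "tz": 0.002, "ax": 0, "ay": 0, "az": 0, "jaw": 1},
    {"tx": 0, "ty": 0, "tz": 0.004, "ax": 0, "ay": 0, "az": 0, "jaw": 1},
    {"tx": 0, "ty": 0, "tz": 0.004, "ax": 0, "ay": 0, "az": 0, "jaw": 1},
  ],
)

```text
clock: 25.08
tool_pos: [0.4813, 0.0164, 0.0884]
eef_rot: [-3.142, -0.0, 2.921]
force: [0.4, -0.6, -3.3]
gripper_width: 0.0082
```

```bash
python3 lookb.py bo .03 -84 0 52; python3 - <<'E'
from h import *
im=np.load('/tmp/side_bo.npz')['im'];save('bo_s.png',im[150:230,250:330],7)
print(ctrl.observe()['force'])
E
```

```text
bin o [ 0.5617 -0.0016  0.0528] bail [ 0.5624 -0.0018  0.1429]
[ 0.19168482 -0.35644543 -4.17586172]
```

View pics/bo_s.png

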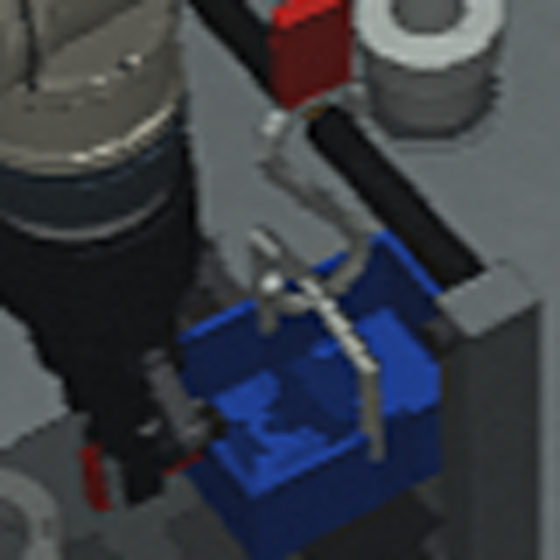

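Looks very close to seating. I'll continue in half-millimetre steps.

Emit:
send_rows(
  targets=[
    {"tx": 0, "ty": 0, "tz": 0.002, "ax": 0, "ay": 0, "az": 0, "jaw": 1},
    {"tx": 0, "ty": 0, "tz": 0.004, "ax": 0, "ay": 0, "az": 0, "jaw": 1},
    {"tx": 0, "ty": 0, "tz": 0.004, "ax": 0, "ay": 0, "az": 0, "jaw": 1},
  ],
)

```text
clock: 25.6
tool_pos: [0.4815, 0.0163, 0.0875]
eef_rot: [3.142, 0.001, 2.921]
force: [0.5, 0.2, -2.3]
gripper_width: 0.0076
```

Emit:
send_rows(
  targets=[
    {"tx": 0, "ty": 0, "tz": 0.002, "ax": 0, "ay": 0, "az": 0, "jaw": 1},
    {"tx": 0, "ty": 0, "tz": 0.003, "ax": 0, "ay": 0, "az": 0, "jaw": 1},
    {"tx": 0, "ty": 0, "tz": 0.003, "ax": 0, "ay": 0, "az": 0, "jaw": 1},
  ],
)

```text
clock: 25.98
tool_pos: [0.4816, 0.0163, 0.0869]
eef_rot: [3.142, 0.001, 2.921]
force: [-0.1, -0.6, 0.4]
gripper_width: 0.008
```

Emit:
send_rows(
  targets=[
    {"tx": 0, "ty": 0, "tz": 0, "ax": 0, "ay": 0, "az": 0, "jaw": 0.75},
    {"tx": 0, "ty": 0, "tz": 0, "ax": 0, "ay": 0, "az": 0, "jaw": 0.6},
    {"tx": 0, "ty": 0, "tz": 0, "ax": 0, "ay": 0, "az": 0, "jaw": 0.3},
    {"tx": 0, "ty": 0, "tz": 0, "ax": 0, "ay": 0, "az": 0, "jaw": 0},
    {"tx": 0, "ty": 0, "tz": 0, "ax": 0, "ay": 0, "az": 0, "jaw": -0.4},
    {"tx": 0, "ty": 0, "tz": 0, "ax": 0, "ay": 0, "az": 0, "jaw": -0.4},
  ],
  squeeze=20,
)

```text
clock: 26.72
tool_pos: [0.4813, 0.0164, 0.0867]
eef_rot: [-3.142, -0.0, 2.921]
force: [-1.0, -0.3, -0.3]
gripper_width: 0.0594
```

```bash
python3 - <<'E'
from h import *
im,_=ctrl.grab_frame('side');save('bp_s.png',im[150:230,250:330],7)
im,_=ctrl.grab_frame('wrist');save('bp_w.png',im)
s=ctrl.observe();print(s['clock'],s['force'],s['gripper_width'])
E
```

```text
26.825 [-0.19757407  0.32327077 -0.15338535] 0.05952299970170396
```

View pics/bp_s.png

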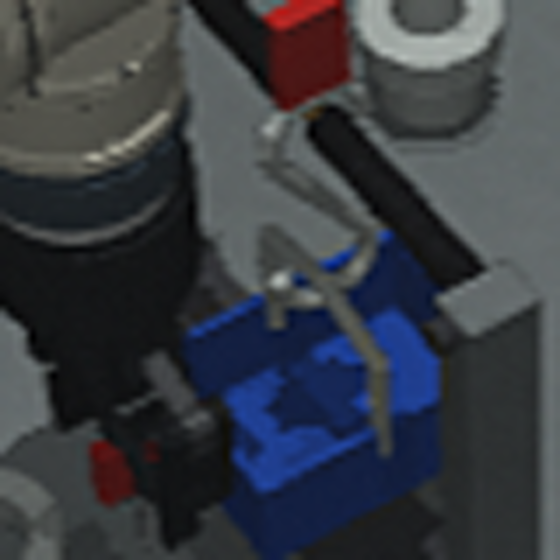

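View pics/bp_w.png

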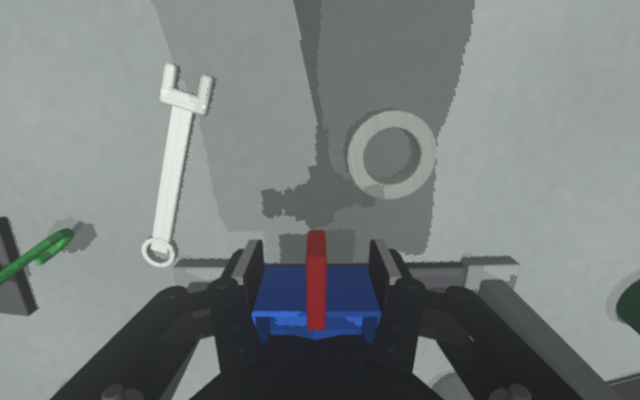

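Emit:
send_rows(
  targets=[
    {"tx": 0, "ty": 0, "tz": 0, "ax": 0, "ay": 0, "az": 0, "jaw": -1},
    {"tx": 0, "ty": 0, "tz": 0, "ax": 0, "ay": 0, "az": 0, "jaw": -1},
    {"tx": 0.05, "ty": 0, "tz": -0.02, "ax": 0, "ay": 0, "az": 0, "jaw": -1},
    {"tx": 0.12, "ty": 0, "tz": -0.05, "ax": 0, "ay": 0, "az": 0, "jaw": -1},
    {"tx": 0.22, "ty": 0, "tz": -0.1, "ax": 0, "ay": 0, "az": 0, "jaw": -1},
    {"tx": 0.34, "ty": 0, "tz": -0.2, "ax": 0, "ay": 0, "az": 0, "jaw": -1},
    {"tx": 0.44, "ty": 0, "tz": -0.35, "ax": 0, "ay": 0, "az": 0, "jaw": -1},
    {"tx": 0.44, "ty": 0.1, "tz": -0.5, "ax": 0, "ay": 0, "az": 0, "jaw": -1},
    {"tx": 0.44, "ty": 0.3, "tz": -0.6, "ax": 0, "ay": 0, "az": 0, "jaw": -1},
    {"tx": 0.44, "ty": 0.5, "tz": -0.6, "ax": 0, "ay": 0, "az": 0, "jaw": -1},
    {"tx": 0.44, "ty": 0.6, "tz": -0.6, "ax": 0, "ay": 0, "az": 0, "jaw": -1},
    {"tx": 0.44, "ty": 0.6, "tz": -0.6, "ax": 0, "ay": 0, "az": 0, "jaw": -1},
    {"tx": 0.44, "ty": 0.6, "tz": -0.6, "ax": 0, "ay": 0, "az": 0, "jaw": -1},
    {"tx": 0.44, "ty": 0.6, "tz": -0.6, "ax": 0, "ay": 0, "az": 0, "jaw": -1},
    {"tx": 0.44, "ty": 0.6, "tz": -0.6, "ax": 0, "ay": 0, "az": 0, "jaw": -1},
    {"tx": 0.44, "ty": 0.6, "tz": -0.6, "ax": 0, "ay": 0, "az": 0, "jaw": -1},
  ],
)

```text
clock: 28.82
tool_pos: [0.4068, 0.1864, 0.2367]
eef_rot: [3.142, 0.0, 2.92]
force: [-0.3, 0.4, 0.1]
gripper_width: 0.0853
```

```bash
cat > fin.py <<'E'
import sys
from model import *
tag=sys.argv[1];I=[]
# expected hung poses
h=np.array([.5655,-.0027,.224]);b=np.array([.5655,-.0027,.224-.081-.09])
for n,roi in(('top',(250,170,110,90)),('side',(235,125,100,110))):
    c=calib(n);im,d=ctrl.grab_frame(n);np.savez(f'/tmp/{n}_{tag}.npz',im=im,d=d);s=5.2
    a=crop(im,roi,s);o=a.copy();draw(o,c,HOOK,h,Rz(-.22),roi,s);draw(o,c,BIN,b+Rz(-.22)@[.002,0,0],Rz(-.22),roi,s)
    save(f'{tag}_{n}.png',np.hstack([cv2.resize(v,None,fx=.7,fy=.7,interpolation=cv2.INTER_AREA) for v in(a,o)]))
s=ctrl.observe();print(s['clock'],s['tool_pos'],s['force'])
E
python3 fin.py f1
```

```text
28.925 [0.40680917 0.18656798 0.23668229] [-0.299101    1.59807914 -0.31305986]
```

View pics/f1_side.png

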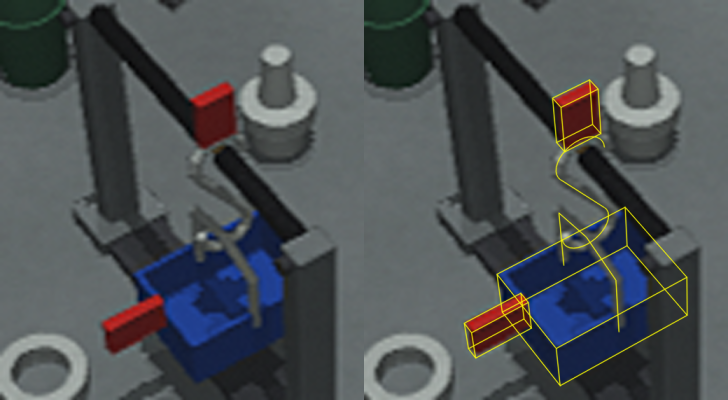

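View pics/f1_top.png

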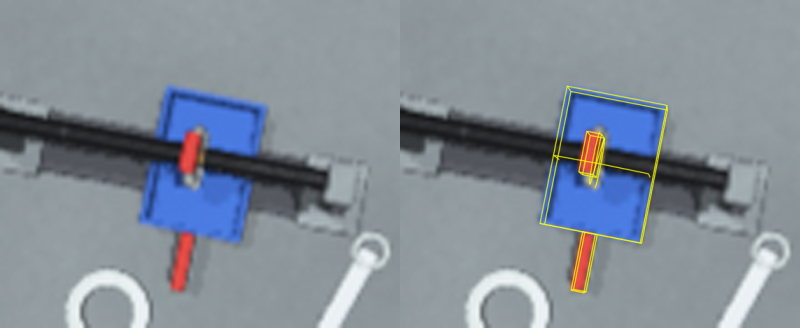

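Emit:
send_rows(
  targets=[
    {"tx": 0, "ty": 0, "tz": 0, "ax": 0, "ay": 0, "az": 0, "jaw": -1},
    {"tx": 0, "ty": 0, "tz": 0, "ax": 0, "ay": 0, "az": 0, "jaw": -1},
    {"tx": 0, "ty": 0, "tz": 0, "ax": 0, "ay": 0, "az": 0, "jaw": -1},
    {"tx": 0, "ty": 0, "tz": 0, "ax": 0, "ay": 0, "az": 0, "jaw": -1},
    {"tx": 0, "ty": 0, "tz": 0, "ax": 0, "ay": 0, "az": 0, "jaw": -1},
    {"tx": 0, "ty": 0, "tz": 0, "ax": 0, "ay": 0, "az": 0, "jaw": -1},
    {"tx": 0, "ty": 0, "tz": 0, "ax": 0, "ay": 0, "az": 0, "jaw": -1},
    {"tx": 0, "ty": 0, "tz": 0, "ax": 0, "ay": 0, "az": 0, "jaw": -1},
    {"tx": 0, "ty": 0, "tz": 0, "ax": 0, "ay": 0, "az": 0, "jaw": -1},
    {"tx": 0, "ty": 0, "tz": 0, "ax": 0, "ay": 0, "az": 0, "jaw": -1},
    {"tx": 0, "ty": 0, "tz": 0, "ax": 0, "ay": 0, "az": 0, "jaw": -1},
    {"tx": 0, "ty": 0, "tz": 0, "ax": 0, "ay": 0, "az": 0, "jaw": -1},
    {"tx": 0, "ty": 0, "tz": 0, "ax": 0, "ay": 0, "az": 0, "jaw": -1},
    {"tx": 0, "ty": 0, "tz": 0, "ax": 0, "ay": 0, "az": 0, "jaw": -1},
    {"tx": 0, "ty": 0, "tz": 0, "ax": 0, "ay": 0, "az": 0, "jaw": -1},
    {"tx": 0, "ty": 0, "tz": 0, "ax": 0, "ay": 0, "az": 0, "jaw": -1},
  ],
)

```text
clock: 30.92
tool_pos: [0.4068, 0.1868, 0.2367]
eef_rot: [-3.142, -0.0, 2.921]
force: [0.2, 0.6, -0.5]
gripper_width: 0.0853
```

```bash
python3 fin.py f2; python3 fin.py f3; python3 - <<'E'
from h import *
L={t:np.load(f'/tmp/top_{t}.npz')['im'].astype(int) for t in('f1','f2','f3')};S={t:np.load(f'/tmp/side_{t}.npz')['im'].astype(int) for t in('f1','f2','f3')}
for a,b in(('f1','f2'),('f2','f3')):
    print(a,b,np.abs(L[a]-L[b])[170:260,250:360].max(),(np.abs(L[a]-L[b])[170:260,250:360].max(-1)>25).sum(),(np.abs(S[a]-S[b])[125:235,235:335].max(-1)>25).sum())
E
```

```text
31.025 [0.40676085 0.18679871 0.23664411] [-0.62323533 -0.20768105  0.59664306]
31.125 [0.40673291 0.18680345 0.23662512] [0.6426891  0.15390185 0.29183523]
f1 f2 4 0 0
f2 f3 3 0 0
```

View pics/f3_side.png

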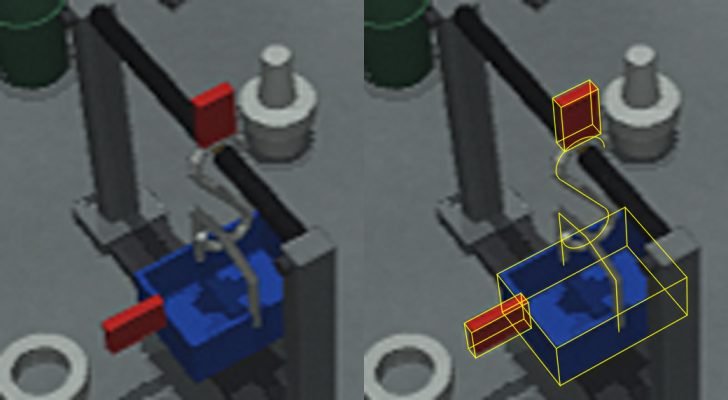

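```bash
python3 -c "
from workcell import ctrl
print(ctrl.finish_job())"
```

```text
the job is handed in; nothing more can be done
None
```

The steel S-hook now hangs in the sleeve's gap and the blue chip bin hangs from its lower curl. I handed the job in at about 31 s. It reported no verdict.

- **Hook:** I took the steel hook off its stand and set it lightly on the sleeve, about 18 mm to one side of the gap I had seen. I slid it along under about 6 N until the force dropped. Then I lowered it onto the bare rod, which it met 4.2 mm below the sleeve's level (4 mm expected). A fit to the pictures then put the curl centre about 11 mm below the rod's axis. The highest force I read on the rail was about 6 N; I read it only at the end of each move.
- **Bin:** I carried the bin by its tab under the hook, lowered the handle into the lower curl until the hook took the weight, then opened and drew back.

**Last checks:**
- The overlay of the expected hung poses matched the side and top pictures to within 1–2 pixels. That puts the bin's floor about 53 mm up and level, clear of the rail and posts.
- Frames 2 s and 0.1 s apart showed no movement.
- The gripper is well clear and open, with its force reading near zero.

**Small disagreements:**
- Before it was loaded, the hook leaned about 0.04 rad on the rod.
- The bin sagged about 0.03 rad in the grip; I allowed for it.
- I did not measure the bystanders again. I saw no sign that I had moved any of them, and the arm met nothing unexpected.

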